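Clamp a gauge head onto a sloping vacuum port

TASK

Fit the vacuum gauge head onto the chamber's sloping port: set its flange on the port's flange a little up the slope, slide it down under the lip of the fixed clamp half until it is fully home, flat and centred. Then swing the hinged half of the clamp shut round both flanges and turn the hook lever fully home over the clamp's lug so that it is latched. Do not tip the gauge over or knock over the glassware beside it.

Things in the scene. Friction and masses are not known exactly. Their poses are not given: they have to be found in the camera images.
- port: Sloping port of the lying steel vacuum chamber, fixed: open tube with a round flange, 55 mm across. Origin: centre of its flat sealing face, 167 mm above the bench. z points out of the port, 30 degrees from vertical, leaning to the robot's side; x points up the slope of the face (away from the robot), y to the left along the chamber, whose end flanges reach 145 mm above the bench.
- lip (a point): Inner edge of the fixed clamp half's lip, in the middle of its down-slope (-x) side: x = -21, z = 7.5 mm in the port's frame, same axes. The half ring (outer radius 36, top z = 11) has a wall of inner radius 28.5 that centres the flange; the groove under the lip is 7.5 mm high here, 5.5 at the wall. Set a flange down 12 mm or more up-slope of the centre, then slide it along -x to the wall.
- gauge_center (a point): Centre, 38 mm up, of the loose vacuum gauge head (0.18 to 0.29 kg, 76 mm tall), standing upright on its flange; z points up to its top, round about z. Flange 55 mm across, rim 3.5 mm thick, 5.5 at the neck. Neck 26 mm across up to 13 mm; grey housing 34 mm across from 13 to 69 mm (grip here); connector 21 mm across on top. It stays on the port's slope, but may slide down it.
- gauge_face (a point): Centre of the flat underside of the gauge head's flange, 38 mm below its centre; same axes. Home: this point on the port's origin, both z axes parallel (against the fixed half's wall it is about 1 mm down-slope).
- clamp (a joint): Angle of the swinging half of the clamp ring: 0 shut, to 2.0 rad open. It turns in the plane of the flanges about the port's z; opening is counter-clockwise seen from above the port. Open it stands up-slope and left; it shuts clockwise over the up-slope side. Ring top z = 11 mm. Hinge friction: it stays where left, moves with 1 to 4 N at the post.
- clamp_hinge (a point): The clamp half's hinge axis, at x = 0, y = +43, z = 0 mm in the port's frame.
- clamp_post (a point): Black handle post on the swinging clamp half: round, 11 mm across, parallel to the port's z, free from 11 to 50 mm above the plane of the sealing face; this point is on its axis 38 mm above that plane. Clamp shut: x = 55, y = 0 mm in the port's frame; it runs on a circle of radius 70 mm about the hinge.
- latch (a joint): Angle of the latch's hook lever: 0 latched, to 2.0 rad open. It turns about the port's z; opening is clockwise seen from above the port, so it is latched by turning it counter-clockwise, from the outside to up-slope. Its hook passes round the clamp's lug; if the clamp is more than about 0.03 rad open the hook strikes the lug. It stays where left, moves with 1 to 3 N at the post.
- latch_pivot (a point): Pivot axis of the hook lever on the fixed half, at x = -16, y = -47, z = 0 mm in the port's frame. The clamp's lug is an 8 mm upright pin at x = 8, y = -47 mm when the clamp is shut.
- latch_post (a point): Black handle post at the end of the hook lever: round, 11 mm across, parallel to the port's z, free from 17 to 50 mm above the plane of the sealing face; this point is on its axis 38 mm above that plane, 56 mm from the pivot. Latched: x = 39.5, y = -55 mm in the port's frame.
- beaker: Low glass beaker, 71x78x75 mm, a bystander right of the chamber. Origin at the centre of its underside, z up.
- bottle_brown: Brown glass bottle, 66x66x123 mm, a bystander right of the chamber. Origin at the centre of its underside, z up.
- dropper: Small dropper bottle, 29x29x90 mm, a bystander in front of the chamber. Origin at the centre of its underside, z up.
There are look-alikes about, which are no part of the job. Leave any blue look-alike of the part that bears gauge_center alone.

How it is judged:
By the outcome, as a careful person would: the job done as asked, in the order asked, and still so for the second after the job is handed in, with the robot touching nothing.
It also fails if it takes over 67 s, if anything falls off the work surface, if the arm or the gripper's body presses on something with over 40 N, if the wrist force passes 120 N, or if a joint passes its speed limit or range.

ROBOT

A 7-joint arm with a two-finger parallel gripper is mounted at the origin on a cart in front of the work surface, level with it; the furniture and walls round the work are solid. World frame = base frame: x ahead of the robot, y to its left, z up, the work surface at z = 0. Lengths are in mm, angles in rad, forces in N, time in s.
With the tool pointing down it reaches from about 400 to 875 mm from the base axis. Payload 4.4 kg.
Tool frame: the origin (TCP) lies at the very end of the fingers, on their centre line; the grasp point (between the pads) lies 19 mm behind it; z points along the fingers, y is the direction in which the jaws open and shut (so a half turn about z gives the same grasp; the last joint's range is limited). The gripper opens to 85 mm and grips with 20 to 120 N. Pads are 22 mm wide; open, the fingers measure 114 mm over their backs; the gripper's body (76 mm by 85 mm) begins 54 mm behind the grasp point. The pads swing forward as they close: fully open they stand 13 mm farther back than shut.
Start: joints at [-1.205, 0.628, 0.038, 1.517, -0.027, 0.996, -0.02], TCP at [272.008, 590.364, 231.313] pointing down, gripper open.
Joint ranges: [-3.06, 3.06], [-0.37, 2.12], [-1.25, 1.32], [0.18, 2.47], [-1.1, 4.24], [0.23, 1.98], [-2.94, 2.94]. Speed limits (rad/s): [2.57, 2.57, 3.14, 3.14, 3.14, 3.14, 3.14].

INTERFACE

Orientations are given as [roll, pitch, yaw] about the fixed x, y, z axes, in that order (R = Rz(yaw) Ry(pitch) Rx(roll)).
In Python, from cell import read_state, get_image, finish_job gives the robot as it stands.
- The arm moves only by the tool carry_out, never from a script. Its argument "series" is a list that holds one entry, the list of rows, each a list of 7 numbers: the shift along the tool's x, y, z in cm, then the turn, a rotation vector about the tool's x, y, z in rad, then the finger opening in cm, from 0 to 8.54. In form: [[[x, y, z, wx, wy, wz, grip], ...]]. A call has 1 to 5 rows; each row is the pose to reach, as a shift and turn from the pose commanded when the call began, along the tool's axes at that moment; what a row does not reach only later rows make up. A row lasts 1/12 s, in which the tool goes at most 41.7 mm and 7.16 degrees, less where a joint would pass 70% of its speed; a pose out of reach is approached as far as the arm can. A call with a gripper value outside its range is refused whole. The fingers move at their own pace and stop on an object; the grip force is fixed at half the most. Time passes only in rows, so rows that repeat a pose let the fingers close. It gives the time, the measured TCP pose, the force and the opening at its end, in the units of the state.
- read_state(): the state, without advancing time (a new reading comes with each control period).
- get_image(name): name is "scene" or "top" or "wrist"; returns a dict with "img" (420x560x3 uint8, blue, green, red), "z_map" (420x560 float32, mm along the optical axis (not along the pixel's ray), 0 where there is no reading), "mtx" (3x3 intrinsics, pixels), "dist" ([k1, k2, p1, p2, k3] as OpenCV has them; the pictures are not rectified), "T" (4x4, takes a point from camera to world coordinates); the wrist camera has in their place "T_tool_cam" (4x4, takes a point from camera to tool coordinates, whose origin is the TCP and whose axes are the flange's). Camera axes: x right, y down, z forward; pixel columns grow to the right and rows downward; lengths in mm; the calibration is good to about 2 mm. A picture is of the moment at which its call begins: read the wrist's pose just before it.
- finish_job(): hands the job in, once; it reports no verdict.
The state is a dict: "clock": time; "qpos": joint angles; "qd": joint speeds; "tau": joint torques, N m; "eef_pos": TCP position; "tool_rot": TCP orientation; "force": force on the tool from outside, world axes, zero at the start; "torque": the same for the moment, N m; "width": finger opening in mm.
Only numpy, scipy, OpenCV 4.12 (cv2) and the standard library are available. Lean on these libraries where they do the work, as an engineer would, in place of code of your own. Each camera call takes 0.05 s, during which the arm holds its last target.

## Working session

There is one attempt and no reset: what is moved stays moved. The work goes in short steps, Python scripts to look and compute and a tool call to move; the robot and the scene stay as the last step left them, time stands still between calls to the robot, and variables do not carry over. Pictures are saved under pics/ and viewed, and the job is handed in when it is done.

Besides the shell and the picture viewer there is one more tool, called after "Emit:" in YAML: its name, and indented under it one key for each argument. carry_out: Moves the arm, as the interface text tells. Its arguments: {"type":"object","properties":{"series":{"type":"array","items":{"type":"array","items":{"type":"array","items":{"type":"number"}}}}},"required":["series"]}

```bash
ls -la; mkdir -p pics; python3 - <<'E'
from cell import read_state, get_image
import cv2, json
s=read_state(); print(s)
for n in ["scene","top"]:
    im=get_image(n); cv2.imwrite(f"pics/{n}0.png",im["img"]); print(n,im["mtx"],im["dist"],im["T"])
E
```

```text
total 12
drwxr-xr-x  3 agent agent 4096 Dec  7 03:51 .
drwxr-xr-x 23 root  root  4096 Dec  7 03:51 ..
drwxr-xr-x  2 agent agent 4096 Dec  7 03:51 pics
{'clock': 0.0, 'qpos': array([-1.20482518,  0.62936034,  0.03844893,  1.51838694, -0.0269989 ,
        0.9963151 , -0.02002814]), 'qd': array([ 0.00016465, -0.00042332,  0.00050273,  0.00081747, -0.00068496,
        0.00065816,  0.00053208]), 'tau': array([ 1.08147735e-03, -5.63406730e+01,  1.22694690e+00, -1.93439466e+01,
        1.10954186e-02,  1.06222025e-02, -7.85118573e-06]), 'eef_pos': array([271.72127284, 589.77266786, 230.37396599]), 'tool_rot': array([-3.13964144e+00,  3.21522661e-05,  2.70978792e+00]), 'force': array([-0.22223875, -0.35755184,  0.07150809]), 'torque': array([-0.00315617, -0.00573564,  0.00763797]), 'width': 85.10996466349525}
scene [[392.69978387   0.         275.15598136]
 [  0.         392.69978387 202.70860906]
 [  0.           0.           1.        ]] [-0.02630839  0.          0.          0.          0.        ] [[ 8.98580846e-01 -1.85012255e-01  3.97898139e-01  1.38151149e+02]
 [-4.38788254e-01 -3.70243838e-01  8.18770034e-01 -7.78938042e+02]
 [-4.16315612e-03 -9.10324099e-01 -4.13875226e-01  5.48594563e+02]
 [ 0.00000000e+00  0.00000000e+00  0.00000000e+00  1.00000000e+00]]
top [[465.29471674   0.         278.07345166]
 [  0.         465.29471674 209.77857214]
 [  0.           0.           1.        ]] [-0.0597694  0.         0.         0.         0.       ] [[-5.39178898e-03 -9.86272619e-01  1.65037114e-01  3.20814588e+02]
 [-9.99964272e-01  6.39220491e-03  5.53124275e-03  2.86114371e+01]
 [-6.51026433e-03 -1.65001395e-01 -9.86271847e-01  1.30431617e+03]
 [ 0.00000000e+00  0.00000000e+00  0.00000000e+00  1.00000000e+00]]
```

View pics/scene0.png

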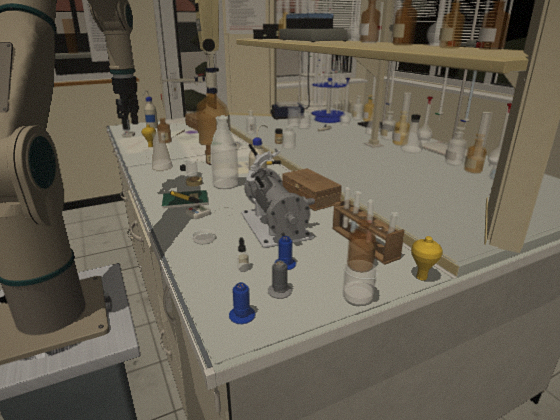

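View pics/top0.png

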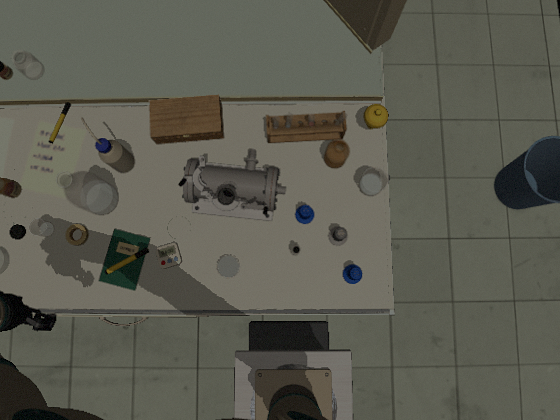

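```bash
cat > h.py <<'E'
import numpy as np, cv2
from cell import read_state, get_image
from scipy.spatial.transform import Rotation as Ro
def pose():
    s=read_state(); T=np.eye(4); T[:3,:3]=Ro.from_euler('xyz',s['tool_rot']).as_matrix(); T[:3,3]=s['eef_pos']; return s,T
def cam(n):
    s,Tt=pose(); im=get_image(n)
    if n=='wrist': im['T']=Tt@im['T_tool_cam']
    return im
def pts(im):
    h,w=im['z_map'].shape
    u,v=np.meshgrid(np.arange(w),np.arange(h))
    p=cv2.undistortPoints(np.stack([u,v],-1).reshape(-1,1,2).astype(np.float64),im['mtx'],im['dist']).reshape(h,w,2)
    z=im['z_map'][...,None].astype(float)
    P=np.concatenate([p*z,z],-1)
    W=P@im['T'][:3,:3].T+im['T'][:3,3]
    W[im['z_map']<=0]=np.nan
    return W
def proj(im,X):
    Ti=np.linalg.inv(im['T']); c=np.atleast_2d(X)@Ti[:3,:3].T+Ti[:3,3]
    return cv2.projectPoints(c.reshape(-1,1,3),np.zeros(3),np.zeros(3),im['mtx'],im['dist'])[0].reshape(-1,2)
def crop(im,x0,y0,x1,y1,f,name):
    c=cv2.resize(im['img'][y0:y1,x0:x1],None,fx=f,fy=f,interpolation=cv2.INTER_CUBIC)
    c=np.clip(c.astype(float)*1.5,0,255).astype(np.uint8)
    cv2.imwrite('pics/'+name,c)
E
python3 - <<'E'
from h import *
for n in ['scene','top']:
    im=cam(n); np.save(n+'.npy',pts(im))
    if n=='scene': crop(im,180,140,420,320,3.3,'s1.png')
    else: crop(im,160,130,400,290,3.3,'t1.png')
W=np.load('top.npy')
for u,v in [(339,234),(305,213),(353,272),(296,250),(227,188),(372,181),(336,153)]:
    print(u,v,W[v,u].round(1))
E
```

```text
339 234 [ 460.8 -126.6   70.4]
305 213 [517.1 -36.4  76.2]
353 272 [ 359.7 -160.4   74.1]
296 250 [417.7 -10.9  85.6]
227 188 [564.5 161.  179.6]
372 181 [ 616.7 -230.7   19.7]
336 153 [ 676.6 -121.2   96.8]
```

View pics/s1.png

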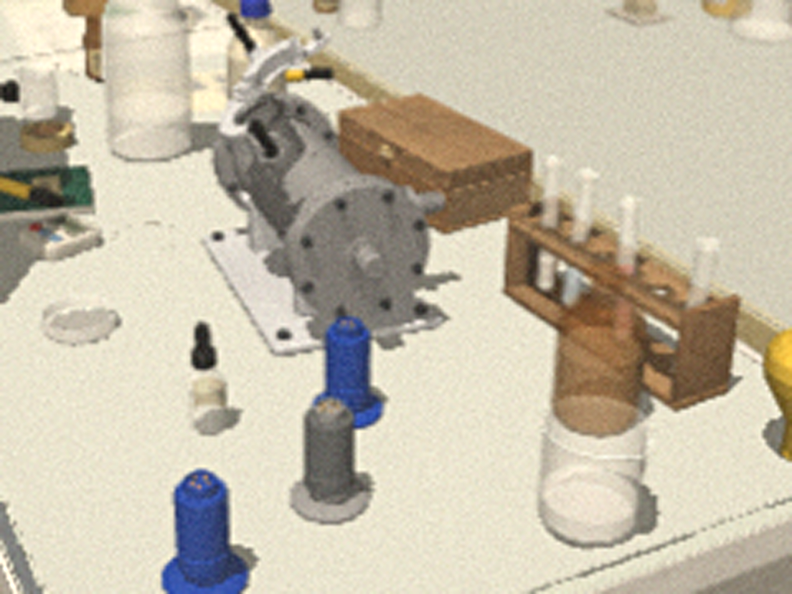

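View pics/t1.png

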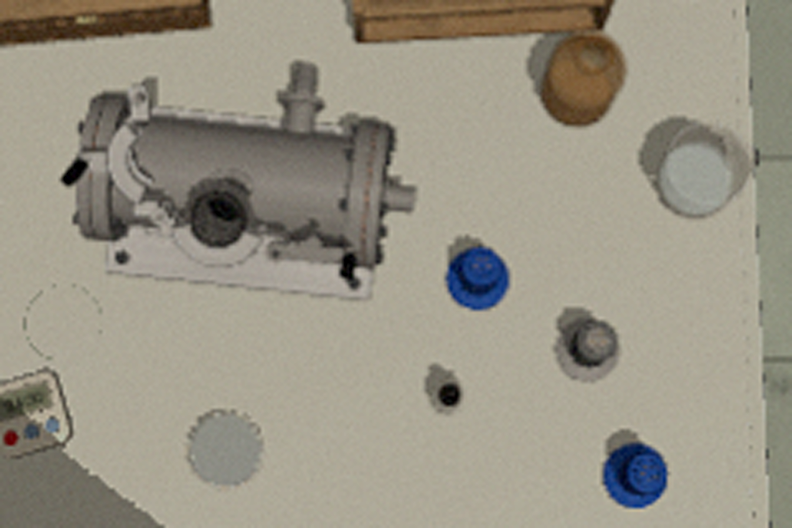

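```bash
python3 - <<'E'
from h import *
t=cam('top'); W=np.load('top.npy'); S=np.load('scene.npy')
# rough gauge fit
for n,P in (('top',W),('scene',S)):
    d=np.linalg.norm(P[...,:2]-[458,-125],axis=-1)
    for lo,hi in ((2,8),(20,66),(66,80)):
        m=(d<40)&(P[...,2]>lo)&(P[...,2]<hi); q=P[m]
        print(n,lo,hi,m.sum(), q.mean(0).round(1), q.min(0).round(1), q.max(0).round(1))
# tallest things along path
for y0 in range(-200,650,50):
    m=(W[...,1]>y0)&(W[...,1]<y0+50)&(W[...,0]>250)&(W[...,0]<760)
    q=W[m]; i=np.nanargmax(q[:,2]); print(y0,q[i].round(0))
# port: points in region
m=(W[...,0]>490)&(W[...,0]<640)&(W[...,1]>60)&(W[...,1]<260)&(W[...,2]>140)
im=t['img'].copy(); 
v,u=np.where(m); print(u.min(),u.max(),v.min(),v.max())
Z=W[...,2][165:225,175:290]
c=cv2.applyColorMap(np.clip((Z-100)/120*255,0,255).astype(np.uint8),cv2.COLORMAP_JET)
cv2.imwrite('pics/z1.png',cv2.resize(c,None,fx=6.5,fy=6.5,interpolation=cv2.INTER_NEAREST))
E
```

```text
top 2 8 151 [ 456.7 -124.8    4.4] [ 420.4 -163.4    2. ] [493.7 -86.8   7.9]
top 20 66 45 [ 458.7 -123.3   50.1] [ 447.9 -146.3   21.1] [ 480.3 -115.1   65.9]
top 66 80 97 [ 464.3 -130.9   70.9] [ 447.6 -145.6   66.1] [ 480.1 -116.4   79.1]
scene 2 8 154 [ 460.2 -137.8    3.9] [ 438.1 -156.5    2. ] [ 489.7 -104.3    7.7]
scene 20 66 282 [ 458.9 -139.9   43.5] [ 446.3 -148.    20.1] [ 478.4 -120.8   66. ]
scene 66 80 110 [ 462.3 -132.2   70.4] [ 447.9 -146.6   66.1] [ 478.8 -115.7   76.4]
-200 [ 694. -152.   95.]
-150 [ 692. -142.  128.]
-100 [757. -56. 134.]
-50 [760. -48. 125.]
0 [597.  40. 147.]
50 [502.  66. 207.]
100 [526. 116. 183.]
150 [572. 161. 181.]
200 [630. 220. 221.]
250 [566. 265. 231.]
300 [748. 338.  73.]
350 [745. 354.  75.]
400 [416. 422.  30.]
450 [696. 493. 224.]
500 [275. 548. 444.]
550 [279. 552. 444.]
600 [311. 642. 301.]
186 268 156 214<stdin>:18: RuntimeWarning: invalid value encountered in cast
```

View pics/z1.png

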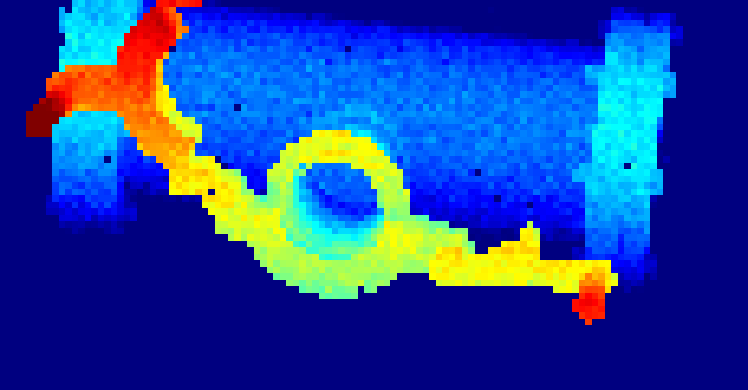

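```bash
python3 - <<'E'
from h import *
im=cam('wrist'); print(im['T_tool_cam'].round(3), im['mtx'].round(1),im['dist']); cv2.imwrite('pics/w0.png',im['img'])
s,T=pose(); print(T.round(3))
E
```

```text
[[  -0.      -0.955   -0.296   75.042]
 [   1.      -0.      -0.      -0.918]
 [   0.      -0.296    0.955 -142.757]
 [   0.       0.       0.       1.   ]] [[338.2   0.  277.8]
 [  0.  338.2 209.4]
 [  0.    0.    1. ]] [-0.04242215  0.          0.          0.          0.        ]
[[-9.08000e-01  4.18000e-01 -0.00000e+00  2.71880e+02]
 [ 4.18000e-01  9.08000e-01 -1.00000e-03  5.90198e+02]
 [ 0.00000e+00 -1.00000e-03 -1.00000e+00  2.30994e+02]
 [ 0.00000e+00  0.00000e+00  0.00000e+00  1.00000e+00]]
```

View pics/w0.png

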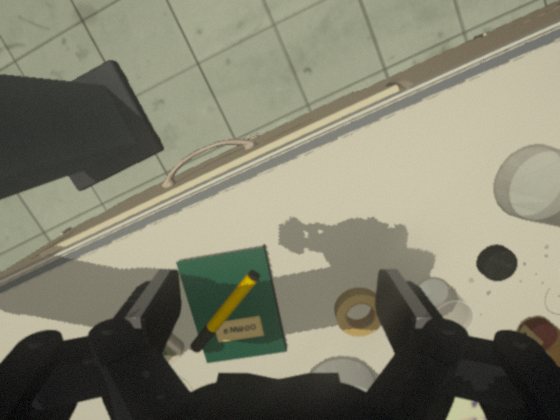

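```bash
cat >> h.py <<'E'
def go(p,R,show=True):
    """shift cm + rotvec from current to target"""
    s,T=pose(); Ri=T[:3,:3]
    d=Ri.T@(np.array(p,float)-T[:3,3])/10; w=Ro.from_matrix(Ri.T@R).as_rotvec()
    print('clock',round(s['clock'],2),'pos',s['eef_pos'].round(1),'F',s['force'].round(1),'w',round(s['width'],1),'q',s['qpos'].round(2))
    print('shift cm',d.round(2),'rot',w.round(3),'rows',round(max(np.linalg.norm(d)/4.17,np.linalg.norm(w)/.125),1))
def Rdown(yaw): return Ro.from_euler('xyz',[np.pi,0,yaw]).as_matrix()
def Rport(yaw=0):
    # port frame axes in world; yaw = rotation of chamber
    return (Ro.from_euler('z',yaw)*Ro.from_euler('y',-np.pi/6)).as_matrix()
def Rtool(yaw=0,a=np.pi):
    # tool z = -port z ; a = pi: tool x = -port x, tool y = port y
    Rp=Rport(yaw); return Rp@Ro.from_euler('xyz',[np.pi,0,a]).as_matrix()
E
python3 - <<'E'
from h import *
print(Rport(),Rtool())
go([420,300,330],Rtool()); 
E
```

```text
[[ 0.8660254 -0.        -0.5      ]
 [ 0.         1.        -0.       ]
 [ 0.5        0.         0.8660254]] [[-8.66025404e-01  4.48251839e-17  5.00000000e-01]
 [ 1.22464680e-16  1.00000000e+00  1.22464680e-16]
 [-5.00000000e-01  1.67289864e-16 -8.66025404e-01]]
clock 0.3 pos [271.9 590.2 231. ] F [ 0.3 -0.8 -0.6] w 85.4 q [-1.2   0.63  0.04  1.52 -0.03  1.   -0.02]
shift cm [-25.6  -20.16  -9.89] rot [-0.114 -0.516 -0.422] rows 8.2
```

Emit:
carry_out:
  series:
    - [[-2,-2,-4,0,0,0,8.5],[-5,-4,-8,-0.02,-0.1,-0.08,8.5],[-8.5,-6.5,-9,-0.04,-0.2,-0.16,8.5],[-12,-9,-9.5,-0.06,-0.3,-0.24,8.5],[-15,-12,-10,-0.08,-0.39,-0.31,8.5]]

```text
clock: 0.72
eef_pos: [351.3, 438.4, 330.4]
tool_rot: [3.118, 0.398, 3.02]
force: [1.0, -0.5, -0.2]
width: 85.0
```

```bash
python3 - <<'E'
from h import *
go([476,160,271],Rtool(-0.05)); 
E
```

```text
clock 0.72 pos [351.3 438.4 330.4] F [ 1.  -0.5 -0.2] w 85.0 q [-1.3   0.33  0.16  1.84  0.42  0.87  0.05]
shift cm [-12.21 -26.39  10.96] rot [-0.008 -0.125 -0.065] rows 7.5
```

Emit:
carry_out:
  series:
    - [[-1.6,-3.5,0.6,0,-0.06,-0.02,8.5],[-3.3,-7.2,1.5,0,-0.12,-0.06,8.5],[-5,-11,3,0,-0.125,-0.065,8.5],[-7,-14.5,4.5,0,-0.125,-0.065,8.5],[-8.6,-18.3,6,0,-0.125,-0.065,8.5]]

```text
clock: 1.13
eef_pos: [428.1, 249.2, 303.8]
tool_rot: [-3.131, 0.518, 3.09]
force: [1.0, -0.2, 0.1]
width: 85.1
```

Emit:
carry_out:
  series:
    - [[-1.7,-4,1.8,0,0,0,8.5],[-3.6,-8,5,0,0,0,8.5],[-3.6,-8,5,0,0,0,8.5],[-3.6,-8,5,0,0,0,8.5]]

```text
clock: 1.47
eef_pos: [479.9, 161.1, 278.1]
tool_rot: [-3.126, 0.517, 3.081]
force: [0.2, -0.3, -0.4]
width: 84.9
```

```bash
python3 - <<'E'
from h import *
go([476,160,271],Rtool(-0.05)); 
im=cam('wrist'); W=pts(im); np.save('w1.npy',W); cv2.imwrite('pics/w1.png',np.clip(cv2.resize(im['img'],None,fx=1.42,fy=1.42)*1.3,0,255).astype(np.uint8))
E
```

```text
clock 1.47 pos [479.9 161.1 278.1] F [ 0.2 -0.3 -0.4] w 84.9 q [-0.92  0.23  0.39  2.27  0.75  0.32  0.27]
shift cm [ 0.69 -0.13  0.43] rot [-0.02  -0.007 -0.009] rows 0.2
```

View pics/w1.png

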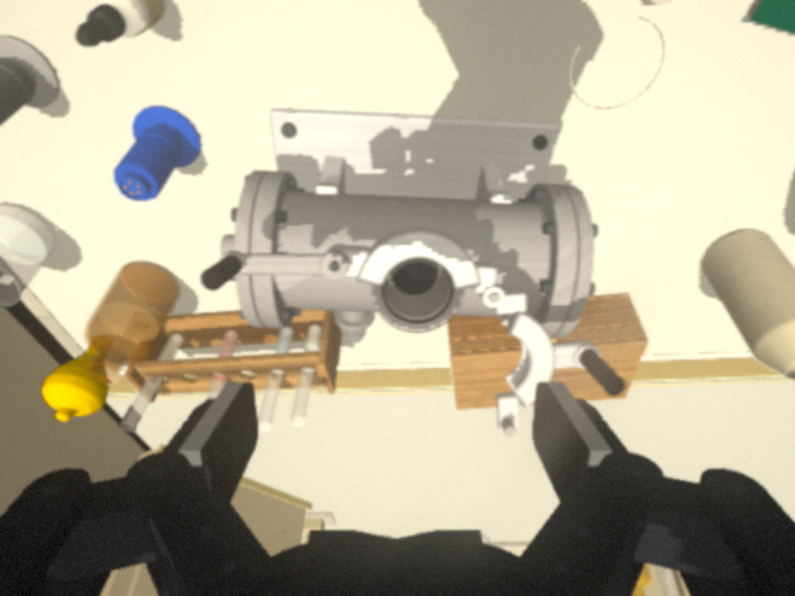

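```bash
cat >> h.py <<'E'
def ortho(W,img,o,yaw,name,ext=130,res=3.0,zr=(-30,60)):
    P=(W.reshape(-1,3)-o)@Rport(yaw)
    # picture: up = +x (up slope), left = +y
    n=int(2*ext*res); H=np.full((n,n),np.nan); C=np.zeros((n,n,3),np.uint8)
    ok=np.isfinite(P[:,2])&(abs(P[:,0])<ext)&(abs(P[:,1])<ext)&(P[:,2]<zr[1])
    idx=np.where(ok)[0]; idx=idx[np.argsort(P[idx,2])]
    r=((ext-P[idx,0])*res).astype(int); c=((ext-P[idx,1])*res).astype(int)
    for dr in (-1,0,1):
        for dc in (-1,0,1):
            rr=np.clip(r+dr,0,n-1); cc=np.clip(c+dc,0,n-1); H[rr,cc]=P[idx,2]; C[rr,cc]=img.reshape(-1,3)[idx]
    V=cv2.applyColorMap(np.nan_to_num(np.clip((H-zr[0])/(zr[1]-zr[0])*255,0,255)).astype(np.uint8),cv2.COLORMAP_JET); V[np.isnan(H)]=0
    cv2.imwrite('pics/'+name,np.clip(C*1.4,0,255).astype(np.uint8)); cv2.imwrite('pics/h'+name,V); return P
E
python3 - <<'E'
from h import *
im=cam('wrist');W=pts(im); np.save('w1.npy',W); np.save('w1i.npy',im['img'])
o=np.array([545,160,167.])
P=ortho(W,im['img'],o,-0.05,'o1.png',ext=125,res=2.4)
# plane fit: annulus points
P3=P.reshape(420,560,3)
print(P3[196:216:4,285:305:4,2].round(0))
m=(np.abs(P[:,0])<60)&(np.abs(P[:,1])<60)&(np.abs(P[:,2])<25)
h,b=np.histogram(P[m,2],bins=50); print(list(zip(b.round(0).astype(int),h)))
E
```

```text
[[-43. -45. -42. -44. -45.]
 [-43. -43. -43. -44. -53.]
 [-44. -44. -43. -53. -44.]
 [-50. -51. -46. -40. -32.]
 [-37. -37. -35. -29. -21.]]
[(np.int64(-25), np.int64(16)), (np.int64(-24), np.int64(16)), (np.int64(-23), np.int64(22)), (np.int64(-22), np.int64(16)), (np.int64(-21), np.int64(20)), (np.int64(-20), np.int64(19)), (np.int64(-19), np.int64(14)), (np.int64(-19), np.int64(21)), (np.int64(-18), np.int64(15)), (np.int64(-17), np.int64(16)), (np.int64(-16), np.int64(23)), (np.int64(-15), np.int64(23)), (np.int64(-14), np.int64(24)), (np.int64(-13), np.int64(20)), (np.int64(-12), np.int64(23)), (np.int64(-11), np.int64(26)), (np.int64(-10), np.int64(34)), (np.int64(-9), np.int64(31)), (np.int64(-8), np.int64(59)), (np.int64(-7), np.int64(101)), (np.int64(-6), np.int64(182)), (np.int64(-6), np.int64(226)), (np.int64(-5), np.int64(218)), (np.int64(-4), np.int64(110)), (np.int64(-3), np.int64(72)), (np.int64(-2), np.int64(100)), (np.int64(-1), np.int64(123)), (np.int64(0), np.int64(97)), (np.int64(1), np.int64(44)), (np.int64(2), np.int64(30)), (np.int64(3), np.int64(24)), (np.int64(4), np.int64(24)), (np.int64(5), np.int64(45)), (np.int64(6), np.int64(95)), (np.int64(6), np.int64(189)), (np.int64(7), np.int64(276)), (np.int64(8), np.int64(430)), (np.int64(9), np.int64(694)), (np.int64(10), np.int64(623)), (np.int64(11), np.int64(266)), (np.int64(12), np.int64(41)), (np.int64(13), np.int64(1)), (np.int64(14), np.int64(7)), (np.int64(15), np.int64(6)), (np.int64(16), np.int64(21)), (np.int64(17), np.int64(93)), (np.int64(18), np.int64(230)), (np.int64(18), np.int64(199)), (np.int64(19), np.int64(55)), (np.int64(20), np.int64(26))]
```

View pics/o1.png

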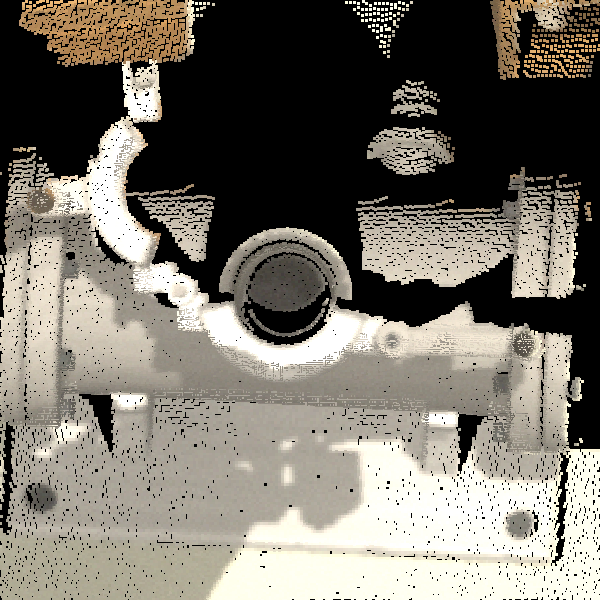

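View pics/ho1.png

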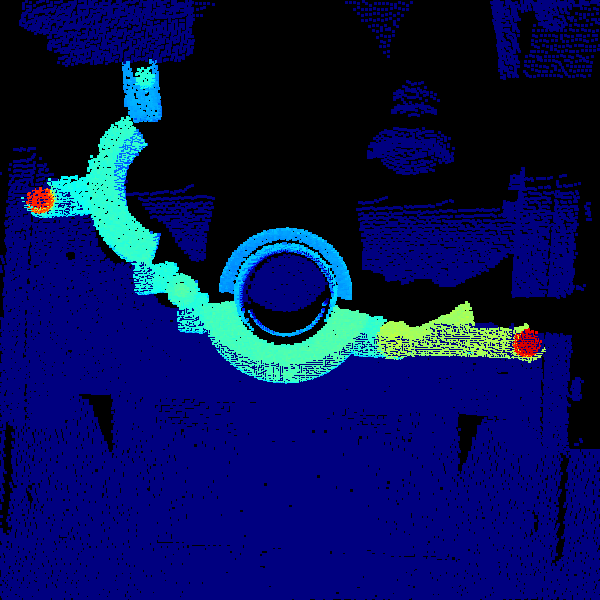

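```bash
python3 - <<'E'
from h import *
from scipy.optimize import least_squares
W=np.load('w1.npy').reshape(-1,3)
o=np.array([545,160,167.]); P=(W-o)@Rport(-0.05)
c=np.array([2.3,6.0])
rel=P[:,:2]-c; r=np.hypot(*rel.T)
def plane(m,n):
    A=np.c_[P[m,:2]-c,np.ones(m.sum())]; b=P[m,2]
    for _ in range(5):
        x=np.linalg.lstsq(A,b,rcond=None)[0]; res=b-A@x; k=abs(res)<2*np.median(abs(res))+.2; A,b=A[k],b[k]
    print(n,m.sum(),'slope x,y %.4f %.4f z0 %.2f'%tuple(x),'std',res.std().round(2))
plane((rel[:,0]<-5)&(r>22)&(r<35)&(P[:,2]>4)&(P[:,2]<14),'ring top')
plane((rel[:,0]>4)&(r>15)&(r<27)&(P[:,2]>-4)&(P[:,2]<4),'face a')
plane((rel[:,0]>4)&(r>15)&(r<30)&(P[:,2]>-9)&(P[:,2]<-3),'face b')
for lo,hi in((14,16),(16,18),(18,20),(20,22),(22,24),(24,26),(26,28),(28,30)):
    m=(rel[:,0]>8)&(r>lo)&(r<hi)&(abs(P[:,2])<12); print(lo,m.sum(),np.percentile(P[m,2],[10,50,90]).round(1))
# circle fits: outer edge of port face via extreme r per angle
m=(rel[:,0]>0)&(P[:,2]>-9)&(P[:,2]<3)&(r<34)
a=np.arctan2(rel[m,1],rel[m,0]); rr=r[m]; q=P[m]
E_=[]
for t in np.arange(-1.4,1.41,0.1):
    k=abs(a-t)<0.05
    if k.sum()>3:
        i=np.argsort(rr[k])[-3:]; E_.append(q[k][i[0],:2])
E_=np.array(E_); f=least_squares(lambda x:np.hypot(*(E_-x[:2]).T)-x[2],[2.3,6,27.5],loss='soft_l1'); print('port circle',f.x.round(2),f.cost.round(2))
f=least_squares(lambda x:np.hypot(*(E_-x[:2]).T)-27.5,[2.3,6],loss='soft_l1'); print('port circle fixed r',f.x.round(2))
m=(rel[:,0]<-3)&(P[:,2]>5)&(P[:,2]<14)&(r<40)&(abs(rel[:,1])<33)
a=np.arctan2(rel[m,1],-rel[m,0]); rr=r[m]; q=P[m]; E_=[];I_=[]
for t in np.arange(-1.0,1.01,0.1):
    k=abs(a-t)<0.05
    if k.sum()>3:
        i=np.argsort(rr[k]); E_.append(q[k][i[-3],:2]); I_.append(q[k][i[2],:2])
for nm,E2,r0 in(('ring outer',E_,36),('ring inner',I_,21)):
    E2=np.array(E2); f=least_squares(lambda x:np.hypot(*(E2-x[:2]).T)-x[2],[2.3,6,r0],loss='soft_l1'); print(nm,f.x.round(2))
# posts
for nm,(px,py) in (('clamp',(41,108)),('latch',(-18,-95))):
    m=(np.hypot(P[:,0]-px,P[:,1]-py)<12)&(P[:,2]>30)&(P[:,2]<60); q=P[m]; print(nm,m.sum(),np.median(q,0).round(1),((q.max(0)+q.min(0))/2).round(1),np.percentile(q[:,2],[5,50,95]))
E
```

```text
ring top 1577 slope x,y 0.0005 -0.0299 z0 10.33 std 0.45
face a 255 slope x,y -0.0690 0.0326 z0 -0.19 std 1.53
face b 637 slope x,y 0.0246 -0.0295 z0 -5.44 std 0.68Traceback (most recent call last):
  File "<stdin>", line 16, in <module>
    return _quantile_unchecked(
        a, q, axis, out, overwrite_input, method, keepdims, weights)
    return _ureduce(a,
                    func=_quantile_ureduce_func,
    ...<5 lines>...
                    overwrite_input=overwrite_input,
                    method=method)
    r = func(a, **kwargs)
    result = _quantile(arr,
                       quantiles=q,
    ...<2 lines>...
                       out=out,
                       weights=wgt)
    slices_having_nans = np.isnan(arr[-1, ...])
                                  ~~~^^^^^^^^^
IndexError: index -1 is out of bounds for axis 0 with size 0
```

```bash
cat > fit.py <<'E'
from h import *
from scipy.optimize import least_squares
def fit(W,o,yaw,c):
    P=(W.reshape(-1,3)-o)@Rport(yaw); P=P[np.isfinite(P[:,0])]
    rel=P[:,:2]-c; r=np.hypot(*rel.T)
    def plane(m,n):
        A=np.c_[P[m,:2]-c,np.ones(m.sum())]; b=P[m,2]
        for _ in range(5):
            x=np.linalg.lstsq(A,b,rcond=None)[0]; res=b-A@x; k=abs(res)<2*np.median(abs(res))+.2; A,b=A[k],b[k]
        print(n,m.sum(),'slope x,y %.4f %.4f z0 %.2f'%tuple(x),'std',res.std().round(2))
    plane((rel[:,0]<-5)&(r>22)&(r<35)&(P[:,2]>4)&(P[:,2]<14),'ring top')
    for lo,hi in((14,16),(16,18),(18,20),(20,22),(22,24),(24,26),(26,28),(28,30)):
        m=(rel[:,0]>8)&(r>lo)&(r<hi)&(abs(P[:,2])<12)
        if m.sum()>5: print(lo,m.sum(),np.percentile(P[m,2],[10,50,90]).round(1))
    m=(rel[:,0]>0)&(P[:,2]>-9)&(P[:,2]<3)&(r<34)
    a=np.arctan2(rel[m,1],rel[m,0]); rr=r[m]; q=P[m]; E_=[]
    for t in np.arange(-1.4,1.41,0.1):
        k=abs(a-t)<0.05
        if k.sum()>3: i=np.argsort(rr[k]); E_.append(q[k][i[-3],:2])
    E_=np.array(E_); f=least_squares(lambda x:np.hypot(*(E_-x[:2]).T)-x[2],[*c,27.5],loss='soft_l1'); print('port circle',f.x.round(2))
    f=least_squares(lambda x:np.hypot(*(E_-x[:2]).T)-27.5,c,loss='soft_l1'); print('port circle fixed r',f.x.round(2))
    m=(rel[:,0]<-3)&(P[:,2]>5)&(P[:,2]<14)&(r<40)&(abs(rel[:,1])<33)
    a=np.arctan2(rel[m,1],-rel[m,0]); rr=r[m]; q=P[m]; E_=[];I_=[]
    for t in np.arange(-1.0,1.01,0.1):
        k=abs(a-t)<0.05
        if k.sum()>3:
            i=np.argsort(rr[k]); E_.append(q[k][i[-3],:2]); I_.append(q[k][i[2],:2])
    for nm,E2,r0 in(('ring outer',E_,36),('ring inner',I_,21)):
        E2=np.array(E2); f=least_squares(lambda x:np.hypot(*(E2-x[:2]).T)-x[2],[*c,r0],loss='soft_l1'); print(nm,f.x.round(2))
    return P
E
python3 - <<'E'
from fit import *
W=np.load('w1.npy'); o=np.array([545,160,167.]); yaw=-0.105
P=fit(W,o,yaw,np.array([2.3,6.]))
for nm,(px,py) in (('clamp',(36,110)),('latch',(-13,-95))):
    m=(np.hypot(P[:,0]-px,P[:,1]-py)<14)&(P[:,2]>38)&(P[:,2]<60); q=P[m]; print(nm,m.sum(),np.median(q,0).round(1),((q.max(0)+q.min(0))/2).round(1),np.percentile(q[:,2],[5,50,95]).round(1))
ortho(W,np.load('w1i.npy'),o,yaw,'o2.png',ext=125,res=2.4)
E
```

```text
ring top 1583 slope x,y -0.0002 -0.0024 z0 10.46 std 0.45
18 235 [-10.1  -6.1   0.1]
20 97 [-6.7 -0.5  0.6]
22 108 [-5.7 -5.  -4.2]
24 175 [-5.5 -4.6 -3.7]
26 179 [-4.9 -3.6 -1.3]
port circle [ 1.9   6.18 27.27]
port circle fixed r [1.61 6.18]
ring outer [ 3.47  5.38 37.56]
ring inner [ 2.14  6.11 22.11]
clamp 239 [ 35.2 107.9  47.7] [ 36.6 108.9  44.2] [38.9 47.7 49.7]
latch 279 [-14.2 -94.7  48.9] [-13.2 -96.4  44.8] [39.6 48.9 50.6]
```

View pics/o2.png

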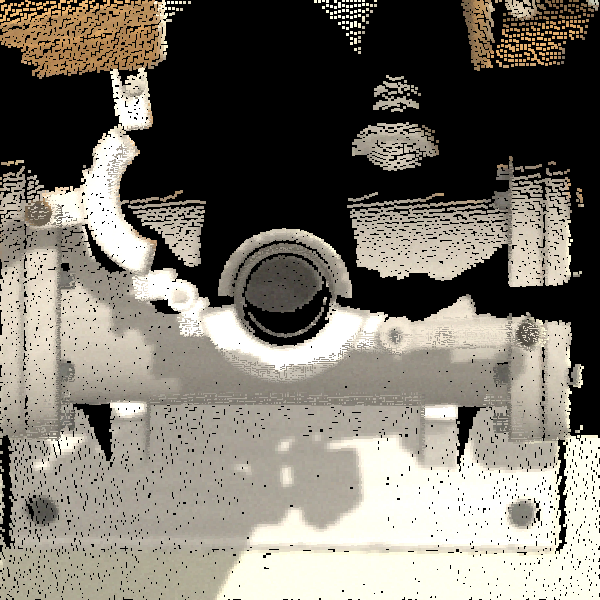

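```bash
cat >> h.py <<'E'
YAW=-0.105
O=np.array([545,160,167.])+Rport(YAW)@np.array([1.9,6.4,-0.54])
def tp(T): return (T[:3,3]-O)@Rport(YAW)   # TCP in port frame
E
python3 - <<'E'
from h import *
print(O)
W=np.load('w1.npy').reshape(-1,3); P=(W-O)@Rport(YAW); 
for nm,(px,py) in (('clamp',(34,103)),('latch',(-15,-101))):
    m=(np.hypot(P[:,0]-px,P[:,1]-py)<14)&(P[:,2]>46)&(P[:,2]<60); q=P[m]; print(nm,m.sum(),q.mean(0).round(1),((q.max(0)+q.min(0))/2).round(1))
    c=q.mean(0)[:2]
    if nm=='clamp':
        v=c-[0,43]; print(np.hypot(*v), np.arctan2(v[1],v[0])-np.arctan2(-43,55))
    else:
        v=c-[-16,-47]; print(np.hypot(*v), np.arctan2(v[1],v[0])-np.arctan2(-8,55.5))
# top camera check of port/posts
im=cam('top'); W=pts(im); Pt=(W.reshape(-1,3)-O)@Rport(YAW)
for nm,(px,py) in (('clamp',(34,103)),('latch',(-15,-101))):
    m=(np.hypot(Pt[:,0]-px,Pt[:,1]-py)<14)&(Pt[:,2]>40)&(Pt[:,2]<60); q=Pt[m]; print(nm,m.sum(),q.mean(0).round(1) if m.sum() else '')
m=(Pt[:,0]<-5)&(np.hypot(Pt[:,0],Pt[:,1])>22)&(np.hypot(Pt[:,0],Pt[:,1])<34)&(Pt[:,2]>4)&(Pt[:,2]<16); print(np.median(Pt[m],0),m.sum())
g=W[(np.hypot(W[...,0]-463,W[...,1]+131)<22)&(W[...,2]>66)&(W[...,2]<72)]; print('gauge top',g.mean(0).round(1),((g.max(0)+g.min(0))/2).round(1),len(g))
go([463.5,-131,150],Rdown(3.04))
E
```

```text
[547.57566494 166.16399969 167.48234628]
clamp 158 [ 34.4 102.5  48.9] [ 34.7 102.5  48.6]
68.67161564765067 1.7104234894083183
latch 210 [ -15.6 -102.2   49.7] [ -15.1 -102.8   49. ]
55.1637042944403 -1.4206819324808662
clamp 20 [ 37.6 101.2  47.8]
latch 20 [ -13.3 -104.8   48.1]
[-20.58487822  -1.77751932  10.23865112] 135
gauge top [ 463.9 -130.9   69.1] [ 465.1 -131.    69.2] 54
clock 1.62 pos [479.1 167.6 279. ] F [-0.  -0.   0.5] w 85.1 q [-0.93  0.22  0.39  2.27  0.75  0.32  0.27]
shift cm [  6.38 -29.78  11.55] rot [0.002 0.518 0.045] rows 7.8
```

```bash
python3 - <<'E'
from fit import *
im=cam('wrist'); W=pts(im); print(pose()[0]['eef_pos'], pose()[0]['qd'].round(3))
np.save('w2.npy',W)
P=fit(W,O,YAW,np.array([0,0.]))
for nm,(px,py) in (('clamp',(34,103)),('latch',(-15,-101))):
    m=(np.hypot(P[:,0]-px,P[:,1]-py)<14)&(P[:,2]>45)&(P[:,2]<60); q=P[m]; print(nm,m.sum(),q.mean(0).round(1),((q.max(0)+q.min(0))/2).round(1))
ortho(W,im['img'],O,YAW,'o3.png',ext=125,res=2.4)
im=cam('top'); print('TOP'); fit(pts(im),O,YAW,np.array([0,0.]))
E
```

```text
[478.9020198  168.31779999 279.11264222] [-0.016 -0.002 -0.003 -0.001 -0.002  0.     0.002]
ring top 1582 slope x,y -0.0025 -0.0070 z0 10.92 std 0.49
18 227 [-10.2  -5.7   0.9]
20 123 [-5.8 -0.1  1.2]
22 89 [-5.3 -4.4 -3.7]
24 166 [-5.  -4.1 -3.2]
26 210 [-4.2 -3.3 -0.9]
port circle [ 0.1  -0.16 27.24]
port circle fixed r [-0.22 -0.16]
ring outer [ 1.39 -1.   37.43]
ring inner [ 0.03 -0.2  22.03]
clamp 175 [ 34.1 102.3  48.6] [ 34.6 103.4  48. ]
latch 212 [ -15.8 -101.7   49.4] [ -15.3 -102.1   48.7]
TOP
ring top 150 slope x,y -0.0186 -0.0016 z0 9.43 std 0.8
16 6 [-7.2 -5.5 -2.3]
20 22 [-7.3 -3.7  1.3]
22 20 [-7.1 -5.2  0.5]
24 17 [-7.6 -4.3 -2.8]
26 14 [-7.3 -4.4 -1.7]
port circle [-2.35 -0.57 23.76]
port circle fixed r [-6.4   0.11]
ring outer [ 2.5  -1.47 31.91]
ring inner [ 6.55 -1.81 33.06]
```

View pics/o3.png

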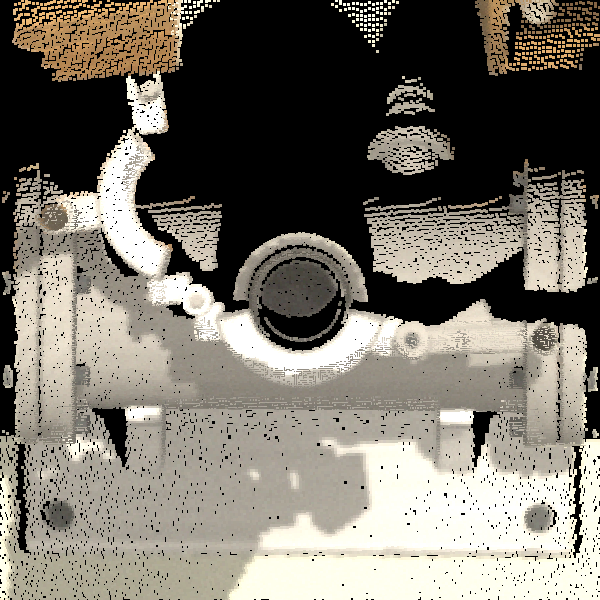

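```bash
python3 - <<'E'
from h import *
go([455,-131,250],Rdown(3.04))
E
```

```text
clock 1.72 pos [478.8 168.5 279.1] F [ 0.1  0.8 -0.5] w 85.1 q [-0.93  0.22  0.39  2.27  0.75  0.32  0.27]
shift cm [  2.2  -30.01   2.43] rot [0.002 0.518 0.047] rows 7.2
```

Emit:
carry_out:
  series:
    - [[0.2,-4,-0.6,0,0.06,0.01,8.5],[0.4,-8,-1,0,0.13,0.02,8.5],[0.8,-12,-0.8,0,0.22,0.02,8.5],[1.2,-16,0,0,0.31,0.03,8.5],[1.6,-20,0.6,0,0.4,0.04,8.5]]

```text
clock: 2.13
eef_pos: [465.1, 44.1, 276.7]
tool_rot: [-3.124, 0.228, 3.058]
force: [0.2, -0.3, -0.1]
width: 84.8
```

```bash
python3 - <<'E'
from h import *
go([463.5,-131,210],Rdown(3.04))
E
```

```text
clock 2.13 pos [465.1  44.1 276.7] F [ 0.2 -0.3 -0.1] w 84.8 q [-0.3   0.21  0.1   2.13  0.11  0.59  1.2 ]
shift cm [  0.24 -17.34   7.1 ] rot [-0.015  0.228  0.016] rows 4.5
```

Emit:
carry_out:
  series:
    - [[0,0,0,0,0,0,8.5]]

```text
clock: 2.22
eef_pos: [468.0, 35.1, 276.9]
tool_rot: [-3.12, 0.23, 3.042]
force: [1.3, -0.3, 0.6]
width: 84.9
```

```bash
python3 - <<'E'
from h import *
go([463.5,-131,210],Rdown(3.04))
E
```

```text
clock 2.22 pos [468.   35.1 276.9] F [ 1.3 -0.3  0.6] w 84.9 q [-0.29  0.21  0.11  2.13  0.11  0.59  1.2 ]
shift cm [  0.35 -16.42   7.15] rot [-0.021  0.23  -0.001] rows 4.3
```

Emit:
carry_out:
  series:
    - [[0.1,-4,1,0,0.1,0,8],[0.2,-8,2.5,0,0.2,0,7],[0.3,-12,4.5,0,0.23,0,6.5],[0.3,-16.4,6.5,-0.02,0.23,0,6.5],[0.3,-16.4,7.1,-0.02,0.23,0,6.5]]

```text
clock: 2.63
eef_pos: [462.8, -130.8, 208.2]
tool_rot: [-3.137, -0.001, 3.042]
force: [-0.7, -0.9, -0.5]
width: 65.1
```

Emit:
carry_out:
  series:
    - [[0,0,0,0,0,0,6.5],[0,0,0,0,0,0,6.5]]

```text
clock: 2.8
eef_pos: [463.1, -123.6, 209.0]
tool_rot: [-3.141, -0.002, 3.049]
force: [-0.4, 0.2, 0.8]
width: 65.3
```

```bash
python3 - <<'E'
from h import *
go([463.5,-131,26],Rdown(3.04))
im=cam('wrist'); cv2.imwrite('pics/w3.png',im['img']); W=pts(im)
d=np.hypot(W[...,0]-464,W[...,1]+131)
for lo,hi in((66,73),(73,80),(20,64),(2,8)):
    g=W[(d<34)&(W[...,2]>lo)&(W[...,2]<hi)]
    if len(g): print(lo,len(g),g.mean(0).round(1),g.min(0).round(1),g.max(0).round(1),((g.max(0)+g.min(0))/2).round(1))
go([463.5,-131,26],Rdown(3.04))
E
```

```text
clock 2.8 pos [ 463.1 -123.6  209. ] F [-0.4  0.2  0.8] w 65.3 q [ 0.13  0.42  0.1   2.01 -0.06  0.72  1.74]
shift cm [-0.14 -0.73 18.3 ] rot [-0.001 -0.002  0.009] rows 4.4
66 749 [ 462.2 -130.2   69.4] [ 447.6 -147.    66. ] [ 480.6 -114.    73. ] [ 464.1 -130.5   69.5]
73 345 [ 464.1 -130.6   74.7] [ 453.8 -140.3   73. ] [ 474.3 -120.4   77.7] [ 464.1 -130.3   75.3]
20 286 [ 450.6 -128.4   43.9] [ 447.3 -147.3   20.7] [ 460.8 -114.2   64. ] [ 454.  -130.7   42.3]
2 910 [ 453.9 -129.     4.9] [ 434.9 -157.7    2. ] [ 484.  -103.5    7.7] [ 459.5 -130.6    4.9]
clock 2.85 pos [ 463.6 -122.5  209.5] F [0.3 2.2 0.1] w 65.0 q [ 0.13  0.42  0.1   2.01 -0.06  0.72  1.75]
shift cm [-0.08 -0.84 18.35] rot [-0.    -0.     0.012] rows 4.4
```

View pics/w3.png

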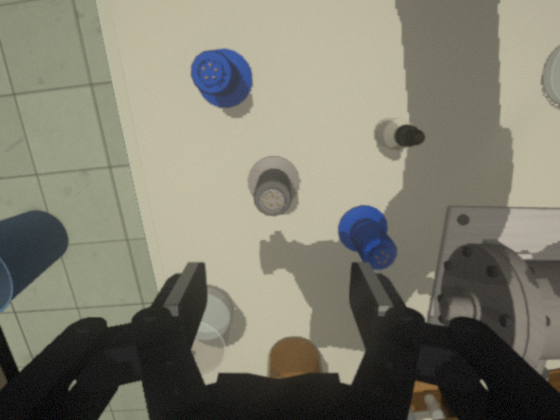

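Emit:
carry_out:
  series:
    - [[0,-0.8,3.5,0,0,0,6.5],[0,-0.8,7,0,0,0,6.5],[0,-0.8,10,0,0,0,6.5],[0,-0.8,10,0,0,0,6.5],[0,-0.8,10,0,0,0,6.5]]

```text
clock: 3.27
eef_pos: [462.4, -130.2, 109.5]
tool_rot: [3.141, -0.002, 3.053]
force: [-0.4, -0.9, 0.1]
width: 65.1
```

```bash
python3 - <<'E'
from h import *
go([464.1,-130.5,26],Rdown(3.04))
E
```

```text
clock 3.27 pos [ 462.4 -130.2  109.5] F [-0.4 -0.9  0.1] w 65.1 q [ 0.17  0.59  0.07  2.09 -0.09  0.46  1.79]
shift cm [-0.19 -0.02  8.35] rot [ 0.    -0.002  0.013] rows 2.0
```

Emit:
carry_out:
  series:
    - [[-0.2,0,3,0,0,0,6.5],[-0.2,0,6,0,0,0,6.5],[-0.2,0,8.3,0,0,0,6.5],[-0.2,0,8.3,0,0,0,6.5],[-0.2,0,8.3,0,0,0,6.5]]

```text
clock: 3.68
eef_pos: [465.5, -132.0, 27.9]
tool_rot: [-3.141, 0.001, 3.051]
force: [0.1, -0.3, 0.2]
width: 65.0
```

```bash
python3 - <<'E'
from h import *
go([464.1,-130.5,26],Rdown(3.04))
E
```

```text
clock 3.68 pos [ 465.5 -132.    27.9] F [ 0.1 -0.3  0.2] w 65.0 q [ 0.19  0.75  0.04  2.12 -0.1   0.27  1.8 ]
shift cm [0.15 0.14 0.18] rot [-0.     0.001  0.011] rows 0.1
```

Good. Close on the housing (34 mm).

Emit:
carry_out:
  series:
    - [[0.1,0.1,0.1,0,0,0,4.5],[0.1,0.1,0.1,0,0,0,3.5],[0.1,0.1,0.1,0,0,0,3.0],[0.1,0.1,0.1,0,0,0,2.6],[0.1,0.1,0.1,0,0,0,2.6]]

```text
clock: 4.1
eef_pos: [464.9, -131.3, 27.6]
tool_rot: [-3.141, 0.003, 3.05]
force: [0.1, 1.8, 9.2]
width: 32.9
```

Emit:
carry_out:
  series:
    - [[0,0,0,0,0,0,2.6],[0,0,0,0,0,0,2.6],[0,0,0,0,0,0,2.6]]

```text
clock: 4.35
eef_pos: [464.9, -131.3, 27.6]
tool_rot: [-3.141, 0.003, 3.05]
force: [0.7, 2.0, 10.1]
width: 33.2
```

```bash
python3 - <<'E'
from h import *
go([464.1,-130.5,126],Rdown(3.04))
E
```

```text
clock 4.35 pos [ 464.9 -131.3   27.6] F [ 0.7  2.  10.1] w 33.2 q [ 0.19  0.75  0.04  2.13 -0.1   0.26  1.8 ]
shift cm [ 0.05  0.07 -9.84] rot [-0.     0.003  0.01 ] rows 2.4
```

Emit:
carry_out:
  series:
    - [[0,0,-1,0,0,0,2.6],[0,0,-4,0,0,0,2.6],[0,0,-8,0,0,0,2.6],[0,0,-12,0,0,0,2.6],[0,0,-16,0,0,0,2.6]]

```text
clock: 4.77
eef_pos: [462.7, -131.5, 188.2]
tool_rot: [-3.141, -0.001, 3.049]
force: [1.4, -0.3, -3.7]
width: 33.1
```

```bash
python3 - <<'E'
from h import *
R=Rport(YAW); 
t=O+R@[25,0,105]; print(t)
go(t,Rtool(YAW))
go([450,0,300],Rtool(YAW))
E
```

```text
[516.89620097 169.39723429 270.91501368]
clock 4.77 pos [ 462.7 -131.5  188.2] F [ 1.4 -0.3 -3.7] w 33.1 q [ 0.14  0.46  0.1   2.03 -0.07  0.66  1.77]
shift cm [-2.61 30.46 -8.29] rot [ 0.003 -0.524  0.012] rows 7.6
clock 4.77 pos [ 462.7 -131.5  188.2] F [ 1.4 -0.3 -3.7] w 33.1 q [ 0.14  0.46  0.1   2.03 -0.07  0.66  1.77]
shift cm [  2.48  12.97 -11.19] rot [ 0.003 -0.524  0.012] rows 4.2
```

Emit:
carry_out:
  series:
    - [[0.4,2,-3.4,0,0,0,2.6],[0.8,4,-6.8,0,-0.1,0,2.6],[1.5,7,-9.5,0,-0.2,0,2.6],[2,10,-11,0,-0.3,0,2.6],[2.5,13,-11.2,0,-0.4,0.01,2.6]]

```text
clock: 5.18
eef_pos: [451.0, -8.7, 300.6]
tool_rot: [-3.14, 0.379, 3.04]
force: [0.2, -1.0, -3.1]
width: 32.9
```

```bash
python3 - <<'E'
from h import *
R=Rport(YAW); 
t=O+R@[25,0,105]; print(t)
go(t,Rtool(YAW))
E
```

```text
[516.89620097 169.39723429 270.91501368]
clock 5.18 pos [451.   -8.7 300.6] F [ 0.2 -1.  -3.1] w 32.9 q [-0.21  0.09  0.12  2.26  0.15  0.43  1.25]
shift cm [-3.33 18.39  4.49] rot [ 0.    -0.145  0.003] rows 4.6
```

Emit:
carry_out:
  series:
    - [[-0.6,3.5,0.5,0,-0.05,0,2.6],[-1.3,7,1.2,0,-0.1,0,2.6],[-2,10.5,2,0,-0.145,0,2.6],[-2.6,14,3,0,-0.145,0,2.6],[-3.2,17.5,4,0,-0.145,0,2.6]]

```text
clock: 5.6
eef_pos: [494.7, 105.9, 279.2]
tool_rot: [-3.134, 0.514, 3.037]
force: [1.3, -1.3, -3.2]
width: 33.1
```

Emit:
carry_out:
  series:
    - [[0,0,0,0,0,0,2.6],[0,0,0,0,0,0,2.6],[0,0,0,0,0,0,2.6]]

```text
clock: 5.85
eef_pos: [495.7, 108.7, 278.7]
tool_rot: [-3.134, 0.513, 3.043]
force: [-0.3, -0.5, -2.5]
width: 33.0
```

```bash
python3 - <<'E'
from h import *
R=Rport(YAW); 
t=O+R@[18,0,90]
go(t,Rtool(YAW)); s,T=pose(); print(tp(T).round(1))
im=cam('wrist'); cv2.imwrite('pics/w4.png',np.clip(cv2.resize(im['img'],None,fx=1.42,fy=1.42)*1.3,0,255).astype(np.uint8)); W=pts(im); np.save('w4.npy',W)
Pt=(W.reshape(-1,3)-T[:3,3])@T[:3,:3]
# gauge in tool frame
m=(np.abs(Pt[:,0])<40)&(np.abs(Pt[:,1])<40)&(Pt[:,2]>15)&(Pt[:,2]<40)
q=Pt[m]; print(len(q), q.min(0),q.max(0))
for lo,hi in((16,20),(20,23),(23,26),(26,30),(30,35)):
    k=q[(q[:,2]>lo)&(q[:,2]<hi)]
    if len(k): print(lo,len(k),k.min(0).round(1),k.max(0).round(1))
E
```

```text
clock 5.85 pos [495.7 108.7 278.7] F [-0.3 -0.5 -2.5] w 33.0 q [-0.7   0.21  0.29  2.28  0.75  0.29  0.36]
shift cm [-0.25  6.27  2.88] rot [-0.004 -0.011  0.006] rows 1.7
[ 16.2 -62.5 119.1]
3247 [ -4.84909124 -28.52081741  20.00696356] [28.08046814 25.92612776 28.02524231]
20 1829 [ -4.8 -27.6  20. ] [27.5 25.1 23. ]
23 1366 [ -3.5 -28.5  23. ] [28.1 25.9 26. ]
26 52 [ 13.1 -25.6  26. ] [28.  22.2 28. ]
```

View pics/w4.png

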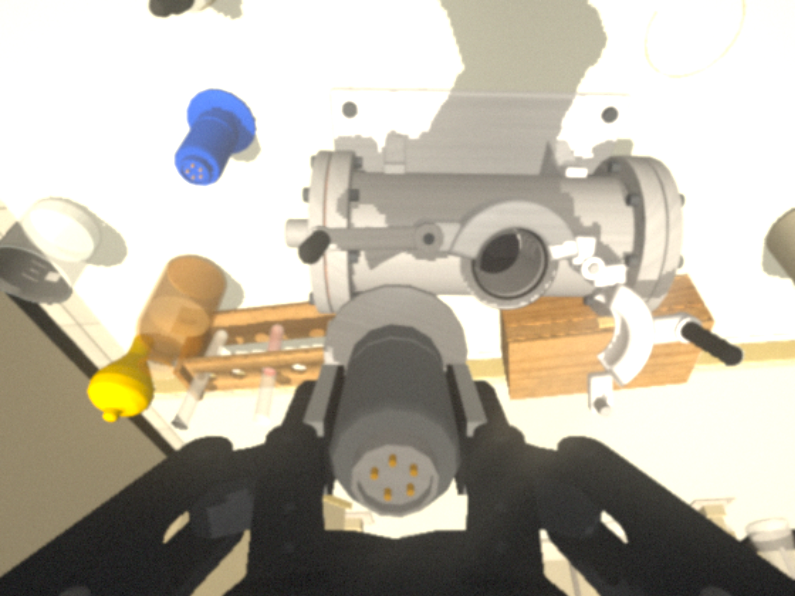

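```bash
python3 - <<'E'
from h import *
from scipy.optimize import least_squares
s,T=pose(); im=cam('wrist'); W=pts(im); Pt=(W.reshape(-1,3)-T[:3,3])@T[:3,:3]
m=(np.hypot(Pt[:,0],Pt[:,1])<36)&(Pt[:,2]>18)&(Pt[:,2]<30)&(Pt[:,0]>3); q=Pt[m]
A=np.c_[q[:,:2],np.ones(len(q))]; b=q[:,2]
k=np.hypot(q[:,0],q[:,1])>18
x=np.linalg.lstsq(A[k],b[k],rcond=None)[0]; print('rim plane',x.round(3),(b[k]-A[k]@x).std().round(2))
a=np.arctan2(q[:,1],q[:,0]); r=np.hypot(q[:,0],q[:,1]); E_=[]
for t in np.arange(-1.2,1.21,.1):
    kk=abs(a-t)<.05
    if kk.sum()>3: E_.append(q[kk][np.argsort(r[kk])[-3],:2])
E_=np.array(E_); print(least_squares(lambda x:np.hypot(*(E_-x[:2]).T)-x[2],[0,0,27.5],loss='soft_l1').x, least_squares(lambda x:np.hypot(*(E_-x[:2]).T)-27.3,[0,0],loss='soft_l1').x)
# housing
m=(np.hypot(Pt[:,0],Pt[:,1])<24)&(Pt[:,2]>-5)&(Pt[:,2]<10); q=Pt[m]; print(q.min(0),q.max(0))
print(s['eef_pos'])
E
```

```text
rim plane [ 4.6000e-02 -1.0000e-03  2.2338e+01] 1.05
[ 1.19614073 -1.20183756 26.85609175] [ 0.64754068 -1.21496302]
[  3.70124324 -20.30943426  -4.99263008] [17.99111336 18.19611545  9.93605508]
[495.87999704 107.85093883 278.74678696]
```

```bash
cat >> h.py <<'E'
def gp(p,a=np.pi,yaw=YAW):
    """target TCP in port frame"""
    s,T=pose(); print('tcp port frame',tp(T).round(2), 'F port',(s['force']@Rport(YAW)).round(1)); go(O+Rport(YAW)@np.array(p,float),Rtool(yaw,a))
E
python3 - <<'E'
from h import *
gp([17,1,60])
E
```

```text
tcp port frame [ 16.69 -63.76 118.96] F port [-0.6  0.2 -2.7]
clock 5.95 pos [496.1 107.5 278.9] F [ 0.9  0.1 -2.6] w 32.6 q [-0.69  0.21  0.29  2.28  0.75  0.29  0.36]
shift cm [-0.11  6.5   5.86] rot [-0.005 -0.011  0.003] rows 2.1
```

Emit:
carry_out:
  series:
    - [[0,3,1,-0.002,-0.01,0,2.6],[0,6,2.5,-0.005,-0.01,0,2.6],[-0.1,6.5,4.5,-0.005,-0.01,0,2.6],[-0.1,6.5,5.8,-0.005,-0.01,0,2.6],[-0.1,6.5,5.8,-0.005,-0.01,0,2.6]]

```text
clock: 6.37
eef_pos: [532.7, 168.7, 226.4]
tool_rot: [-3.138, 0.521, 3.042]
force: [-1.5, -0.9, -2.0]
width: 32.4
```

Emit:
carry_out:
  series:
    - [[0,0,0,0,0,0,2.6],[0,0,0,0,0,0,2.6],[0,0,0,0,0,0,2.6]]

```text
clock: 6.62
eef_pos: [532.5, 169.7, 229.2]
tool_rot: [3.141, 0.524, 3.04]
force: [0.2, 0.2, -3.1]
width: 32.6
```

```bash
python3 - <<'E'
from h import *
gp([17,1,31])
im=cam('scene'); crop(im,220,150,340,250,6.5,'s5.png')
E
```

```text
tcp port frame [17.54  1.92 61.12] F port [-1.4  0.2 -2.8]
clock 6.62 pos [532.5 169.7 229.2] F [ 0.2  0.2 -3.1] w 32.6 q [-0.74  0.38  0.25  2.22  1.07  0.23 -0.07]
shift cm [ 0.06 -0.1   3.01] rot [0.002 0.001 0.003] rows 0.7
```

View pics/s5.png

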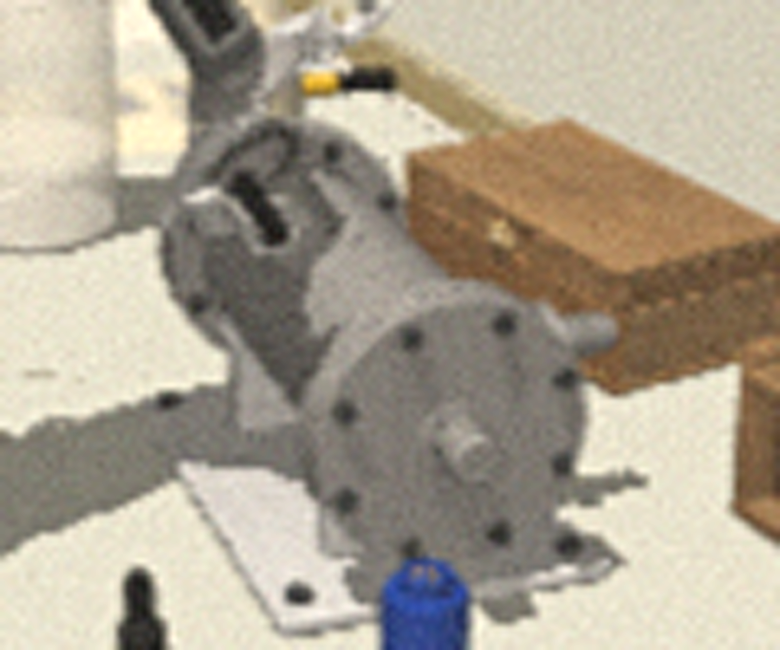

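Emit:
carry_out:
  series:
    - [[0.05,-0.1,1,0,0,0,2.6],[0.05,-0.1,2,0,0,0,2.6],[0.05,-0.1,2.5,0,0,0,2.6],[0.05,-0.1,2.8,0,0,0,2.6],[0.05,-0.1,2.8,0,0,0,2.6]]

```text
clock: 7.08
eef_pos: [545.9, 167.9, 203.8]
tool_rot: [-3.141, 0.523, 3.042]
force: [-0.3, 0.1, -2.6]
width: 33.0
```

```bash
python3 - <<'E'
from h import *
gp([17,1,27.6])
im=cam('wrist'); cv2.imwrite('pics/w5.png',np.clip(cv2.resize(im['img'],None,fx=1.42,fy=1.42)*1.3,0,255).astype(np.uint8))
E
```

```text
tcp port frame [16.51  1.53 32.39] F port [-1.5  0.1 -2.1]
clock 7.08 pos [545.9 167.9 203.8] F [-0.3  0.1 -2.6] w 33.0 q [-0.64  0.44  0.15  2.22  1.36  0.24 -0.35]
shift cm [-0.05 -0.05  0.48] rot [ 0.002 -0.     0.005] rows 0.1
```

View pics/w5.png

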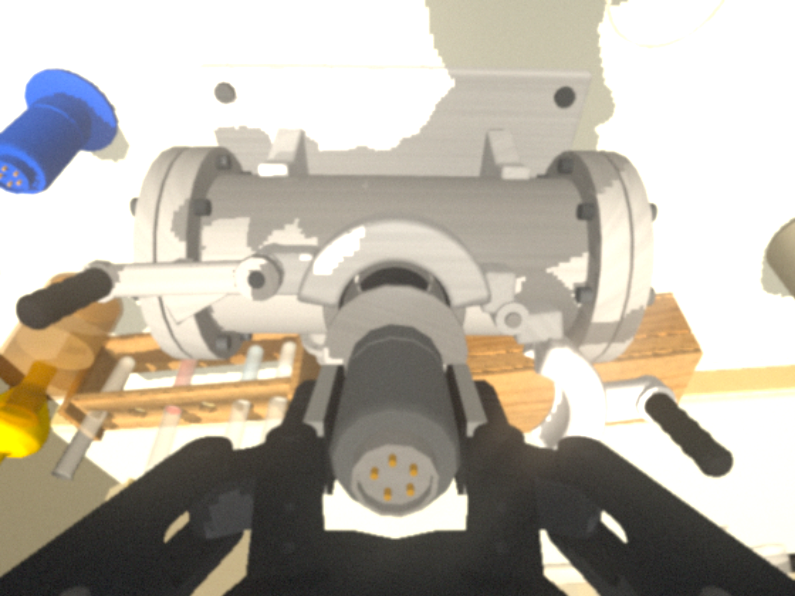

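Emit:
carry_out:
  series:
    - [[-0.05,-0.05,0.2,0,0,0,2.6],[-0.05,-0.05,0.35,0,0,0,2.6],[-0.05,-0.05,0.45,0,0,0,2.6],[-0.05,-0.05,0.45,0,0,0,2.6]]

```text
clock: 7.47
eef_pos: [548.5, 167.5, 200.1]
tool_rot: [-3.14, 0.523, 3.043]
force: [-0.3, 0.3, -1.5]
width: 32.8
```

```bash
python3 - <<'E'
from h import *
gp([17,1,27.6])
E
```

```text
tcp port frame [16.96  1.43 27.86] F port [-1.   0.3 -1.2]
clock 7.47 pos [548.5 167.5 200.1] F [-0.3  0.3 -1.5] w 32.8 q [-0.63  0.45  0.14  2.22  1.4   0.24 -0.38]
shift cm [-0.   -0.04  0.03] rot [ 0.002 -0.     0.005] rows 0.0
```

Emit:
carry_out:
  series:
    - [[0,0,0.05,0,0,0,2.6],[0,0,0.1,0,0,0,2.6],[0,0,0.1,0,0,0,2.6]]

```text
clock: 7.72
eef_pos: [548.6, 167.5, 200.0]
tool_rot: [-3.141, 0.524, 3.043]
force: [-7.5, -0.2, 8.7]
width: 32.8
```

```bash
python3 - <<'E'
from h import *
gp([17,1,27.6])
E
```

```text
tcp port frame [16.98  1.48 27.7 ] F port [-2.1 -1.  11.3]
clock 7.72 pos [548.6 167.5 200. ] F [-7.5 -0.2  8.7] w 32.8 q [-0.62  0.45  0.13  2.22  1.4   0.24 -0.39]
shift cm [-0.   -0.05  0.01] rot [0.002 0.001 0.005] rows 0.0
```

Emit:
carry_out:
  series:
    - [[0.15,-0.02,-0.04,0,0,0,2.6],[0.4,-0.03,-0.04,0,0,0,2.6],[0.7,-0.03,-0.04,0,0,0,2.6],[0.9,-0.03,-0.04,0,0,0,2.6],[0.9,-0.03,-0.04,0,0,0,2.6]]

```text
clock: 8.13
eef_pos: [542.4, 168.2, 196.5]
tool_rot: [-3.141, 0.527, 3.042]
force: [0.0, 0.2, 6.0]
width: 32.9
```

```bash
python3 - <<'E'
from h import *
gp([0,1,27.6])
im=cam('wrist'); cv2.imwrite('pics/w6.png',np.clip(cv2.resize(im['img'][60:360,120:440],None,fx=2.4,fy=2)*1.3,0,255).astype(np.uint8))
E
```

```text
tcp port frame [ 9.8   1.49 27.8 ] F port [3.  0.2 5.2]
clock 8.13 pos [542.4 168.2 196.5] F [0.  0.2 6. ] w 32.9 q [-0.64  0.45  0.14  2.24  1.49  0.24 -0.48]
shift cm [ 0.98 -0.04  0.02] rot [0.003 0.003 0.005] rows 0.2
```

View pics/w6.png

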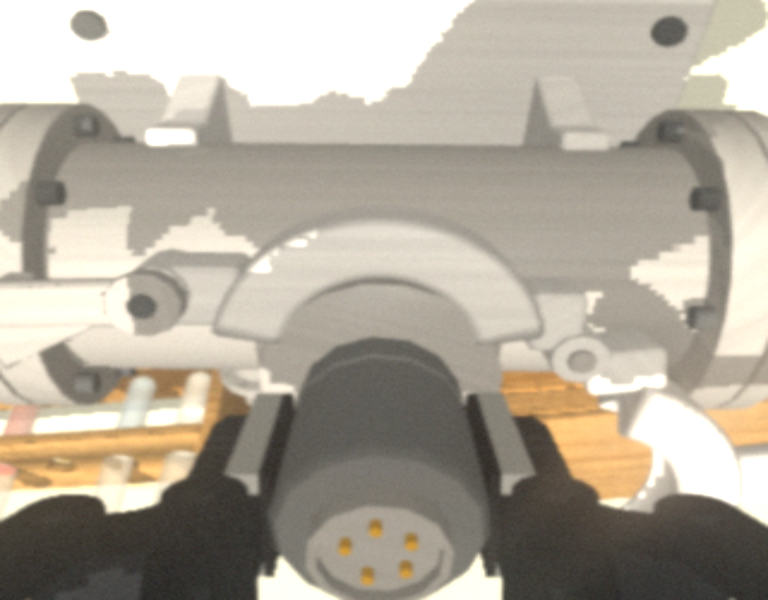

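Emit:
carry_out:
  series:
    - [[0.2,-0.02,0,0,0,0,2.6],[0.4,-0.02,0,0,0,0,2.6],[0.6,-0.03,0,0,0,0,2.6],[0.7,-0.03,0,0,0,0,2.6],[0.7,-0.03,0,0,0,0,2.6]]

```text
clock: 8.6
eef_pos: [536.6, 168.7, 193.1]
tool_rot: [-3.142, 0.527, 3.042]
force: [0.0, 0.3, 5.4]
width: 32.7
```

```bash
python3 - <<'E'
from h import *
gp([0,1,27.6])
E
```

```text
tcp port frame [ 3.16  1.36 27.81] F port [2.7 0.3 4.7]
clock 8.6 pos [536.6 168.7 193.1] F [0.  0.3 5.4] w 32.7 q [-0.64  0.45  0.14  2.25  1.55  0.24 -0.56]
shift cm [ 0.32 -0.03  0.02] rot [0.003 0.004 0.005] rows 0.1
```

Emit:
carry_out:
  series:
    - [[0.1,-0.02,0,0,0,0,2.6],[0.2,-0.02,0,0,0,0,2.6],[0.3,-0.03,0,0,0,0,2.6],[0.3,-0.03,0,0,0,0,2.6]]

```text
clock: 8.93
eef_pos: [534.1, 168.7, 191.7]
tool_rot: [3.141, 0.527, 3.042]
force: [0.5, 0.6, 6.1]
width: 32.6
```

```bash
python3 - <<'E'
from h import *
gp([0,1,27.6])
E
```

```text
tcp port frame [ 0.25  1.15 27.83] F port [3.5 0.7 5.1]
clock 8.93 pos [534.1 168.7 191.7] F [0.5 0.6 6.1] w 32.6 q [-0.64  0.45  0.13  2.26  1.58  0.25 -0.59]
shift cm [ 0.03 -0.02  0.02] rot [0.003 0.004 0.005] rows 0.1
```

Emit:
carry_out:
  series:
    - [[0.06,0,0,0,0,0,2.6],[0.1,0,0,0,0,0,2.6],[0.1,0,0,0,0,0,2.6]]

```text
clock: 9.18
eef_pos: [533.4, 168.8, 191.3]
tool_rot: [3.141, 0.528, 3.042]
force: [1.2, 1.8, 4.8]
width: 32.9
```

```bash
python3 - <<'E'
from h import *
gp([0,1,27.6])
E
```

```text
tcp port frame [-0.54  1.1  27.81] F port [3.3 1.9 3.6]
clock 9.18 pos [533.4 168.8 191.3] F [1.2 1.8 4.8] w 32.9 q [-0.64  0.45  0.13  2.26  1.59  0.25 -0.6 ]
shift cm [-0.05 -0.01  0.02] rot [0.003 0.004 0.005] rows 0.1
```

Emit:
carry_out:
  series:
    - [[0.06,0,0,0,0,0,2.6],[0.1,0,0,0,0,0,2.6],[0.1,0,0,0,0,0,2.6]]

```text
clock: 9.43
eef_pos: [533.0, 168.8, 191.1]
tool_rot: [3.141, 0.529, 3.042]
force: [1.8, -0.7, 6.6]
width: 32.9
```

```bash
python3 - <<'E'
from h import *
gp([0,1,27.6])
E
```

```text
tcp port frame [-0.93  1.11 27.84] F port [ 5.  -0.5  4.8]
clock 9.43 pos [533.  168.8 191.1] F [ 1.8 -0.7  6.6] w 32.9 q [-0.64  0.45  0.13  2.27  1.6   0.25 -0.61]
shift cm [-0.09 -0.01  0.02] rot [0.003 0.005 0.004] rows 0.1
```

Emit:
carry_out:
  series:
    - [[0.06,0,0,0,0,0,2.6],[0.1,0,0,0,0,0,2.6],[0.1,0,0,0,0,0,2.6]]

```text
clock: 9.68
eef_pos: [532.9, 168.8, 191.1]
tool_rot: [3.141, 0.53, 3.041]
force: [2.7, 0.4, 6.5]
width: 32.5
```

```bash
python3 - <<'E'
from h import *
gp([0,1,27.6])
im=cam('wrist'); cv2.imwrite('pics/w7.png',np.clip(cv2.resize(im['img'][60:360,120:440],None,fx=2.4,fy=2)*1.3,0,255).astype(np.uint8))
E
```

```text
tcp port frame [-1.07  1.08 27.88] F port [5.5 0.7 4.3]
clock 9.68 pos [532.9 168.8 191.1] F [2.7 0.4 6.5] w 32.5 q [-0.64  0.45  0.13  2.27  1.61  0.25 -0.62]
shift cm [-0.11 -0.01  0.03] rot [0.003 0.006 0.004] rows 0.1
```

View pics/w7.png

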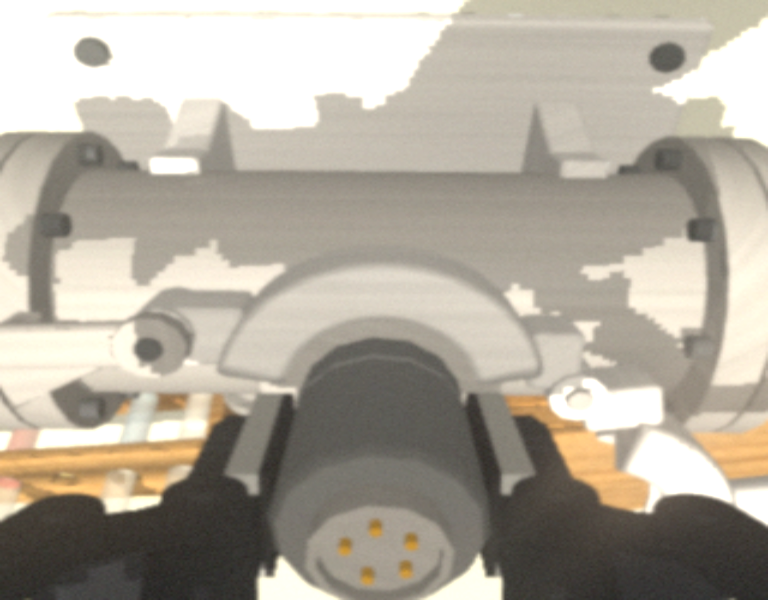

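Emit:
carry_out:
  series:
    - [[0,0,0,0,0,0,3.4],[0,0,0,0,0,0,3.8],[0,0,0,0,0,0,4.6],[0,0,0,0,0,0,5.4],[0,0,0,0,0,0,5.4]]

```text
clock: 10.15
eef_pos: [529.2, 168.2, 188.0]
tool_rot: [-3.14, 0.522, 3.043]
force: [-0.6, 0.3, 0.2]
width: 54.0
```

```bash
python3 - <<'E'
from h import *
gp([0,1,110])
im=cam('wrist'); cv2.imwrite('pics/w8.png',np.clip(cv2.resize(im['img'][60:360,120:440],None,fx=2.4,fy=2)*1.3,0,255).astype(np.uint8))
E
```

```text
tcp port frame [-5.77  0.06 27.04] F port [-0.4  0.3  0.5]
clock 10.15 pos [529.2 168.2 188. ] F [-0.6  0.3  0.2] w 54.0 q [-0.64  0.45  0.13  2.27  1.6   0.25 -0.62]
shift cm [-0.57  0.1  -8.3 ] rot [ 0.001 -0.001  0.005] rows 2.0
```

View pics/w8.png

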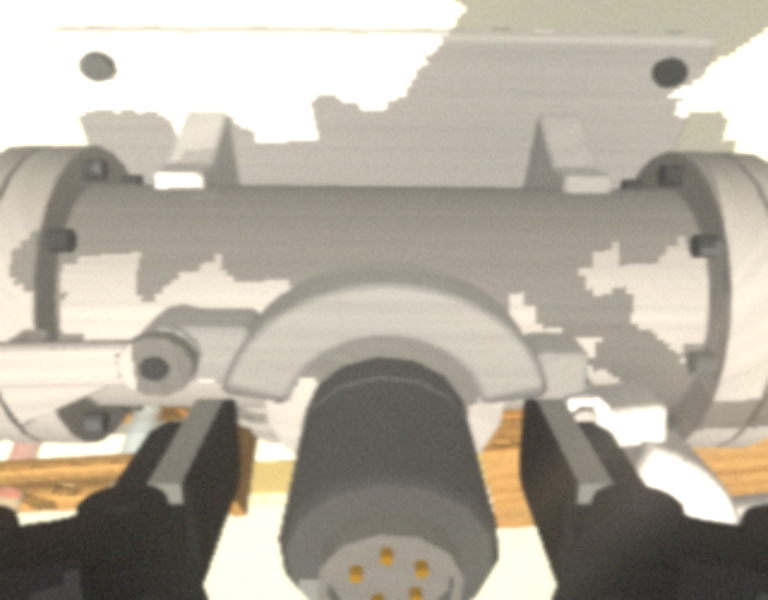

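Emit:
carry_out:
  series:
    - [[-0.2,0,-2,0,0,0,5.6],[-0.4,0,-4.5,0,0,0,5.6],[-0.5,0,-7,0,0,0,5.6],[-0.5,0,-9,0,0,0,5.6],[-0.5,0,-9,0,0,0,5.6]]

```text
clock: 10.62
eef_pos: [488.8, 173.7, 271.9]
tool_rot: [3.138, 0.526, 3.042]
force: [0.8, 0.9, -0.4]
width: 56.2
```

```bash
python3 - <<'E'
from fit import *
s,T=pose(); print(tp(T).round(1),s['force'].round(1))
im=cam('wrist'); cv2.imwrite('pics/w9.png',np.clip(cv2.resize(im['img'],None,fx=1.42,fy=1.42)*1.3,0,255).astype(np.uint8))
W=pts(im); P=ortho(W,im['img'],O,YAW,'o9.png',ext=80,res=4,zr=(-30,85))
P=P[np.isfinite(P[:,0])]
for lo,hi in((13,30),(30,50),(50,68),(68,72),(74,80)):
    m=(np.hypot(P[:,0],P[:,1])<26)&(P[:,2]>lo)&(P[:,2]<hi); q=P[m]
    f=least_squares(lambda x:np.hypot(*(q[:,:2]-x[:2]).T)-17,[0,0],loss='soft_l1').x if len(q)>20 else None
    if len(q): print(lo,len(q),q.mean(0).round(1),q.min(0).round(1),q.max(0).round(1),f)
r=np.hypot(P[:,0],P[:,1]); m=(P[:,0]<-5)&(r>24)&(r<35)&(P[:,2]>6)&(P[:,2]<15); print('ring z',np.median(P[m,2]))
q=P[(r<24)&(P[:,2]>66.5)&(P[:,2]<71)]; A=np.c_[q[:,:2],np.ones(len(q))]; print('shoulder plane',np.linalg.lstsq(A,q[:,2],rcond=None)[0].round(3))
E
```

```text
[  0.9   1.4 120. ] [ 0.8  0.9 -0.4]
13 196 [-15.1  -0.5  22.4] [-18.3 -17.   13. ] [-3.2 15.7 30. ] [-0.94079541 -0.15646827]
30 317 [-15.1  -0.3  40.4] [-18.3 -16.8  30. ] [-3.7 15.9 50. ] [-0.94727837 -0.04536068]
50 562 [-12.3  -0.3  62.1] [-18.4 -16.8  50. ] [14.3 16.7 68. ] [-0.76812279  0.0237607 ]
68 973 [-4.3 -0.1 69.2] [-17.6 -15.9  68. ] [13.8 15.9 72. ] [2.89174548 0.35353721]
74 377 [-1.5  0.2 75.6] [-11.6 -10.2  74. ] [ 9.  10.  77.6] [ -1.04900686 -13.83752185]
ring z 11.01767849534792
shoulder plane [ 1.4000e-02 -2.0000e-03  6.8839e+01]
```

View pics/w9.png

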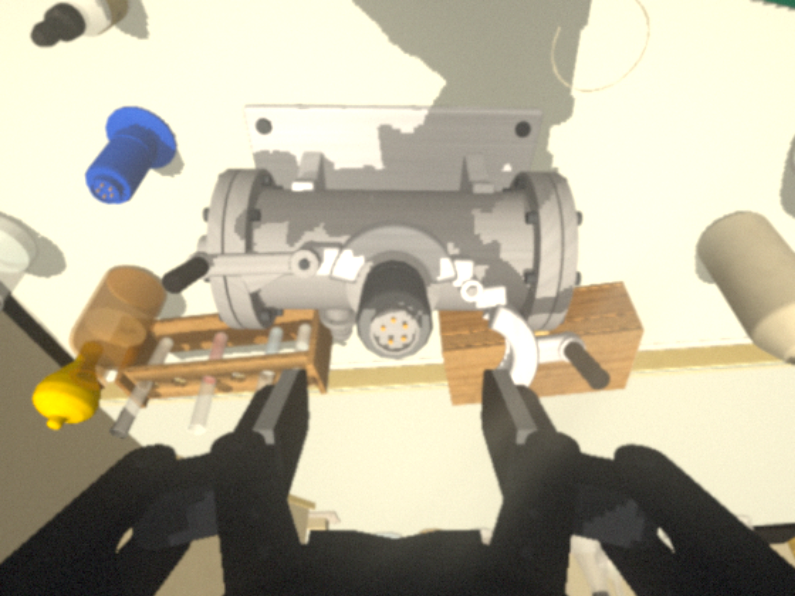

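```bash
cat >> h.py <<'E'
O=O+Rport(YAW)@np.array([0,1.1,0])
HC=np.array([0,43.]);LP=np.array([-16,-47.])
def clampT(phi,z=25,r=70): 
    return [HC[0]+r*np.cos(phi),HC[1]+r*np.sin(phi),z], np.pi+phi
def latchT(phi,z=27,r=56,off=0):
    return [LP[0]+r*np.cos(phi),LP[1]+r*np.sin(phi),z], np.pi+phi-off
E
python3 - <<'E'
from h import *
p,a=clampT(1.046,100,69.5); print(p,a); gp(p,a)
E
```

```text
[np.float64(34.82205419300716), np.float64(103.1471075096656), 100] 4.187592653589793
tcp port frame [  0.69  -0.32 118.55] F port [0.5 0.9 0. ]
clock 10.67 pos [489.3 173.1 270.5] F [0.5 0.9 0.3] w 56.0 q [-0.62  0.25  0.    2.25  0.99  0.4  -0.02]
shift cm [-3.45 10.32  1.91] rot [ 0.003  0.004 -1.042] rows 8.3
```

Emit:
carry_out:
  series:
    - [[-0.7,2,0,0,0,-0.12,3],[-1.4,4,0,0,0,-0.24,3],[-2.1,6,0,0,0,-0.36,3],[-2.8,8,0.5,0,0,-0.48,3],[-3.4,10.2,1,0,0,-0.6,3]]

```text
clock: 11.08
eef_pos: [534.5, 270.3, 275.8]
tool_rot: [-2.822, 0.421, -2.567]
force: [0.1, 0.6, -0.0]
width: 29.8
```

```bash
python3 - <<'E'
from h import *
p,a=clampT(1.046,80,69.5); gp(p,a)
E
```

```text
tcp port frame [ 33.47 101.13 105.78] F port [ 0.   0.6 -0.1]
clock 11.08 pos [534.5 270.3 275.8] F [ 0.1  0.6 -0. ] w 29.8 q [-0.6   0.37 -0.18  2.02  0.91  0.59  0.59]
shift cm [-0.23  0.09  2.58] rot [ 0.    -0.001 -0.435] rows 3.5
```

Emit:
carry_out:
  series:
    - [[-0.1,0,0.5,0,0,-0.12,3],[-0.2,0.1,1,0,0,-0.24,3],[-0.2,0.1,1.5,0,0,-0.36,3],[-0.2,0.1,2,0,0,-0.435,3],[-0.2,0.1,2,0,0,-0.435,3]]

```text
clock: 11.5
eef_pos: [544.9, 270.1, 257.6]
tool_rot: [-2.681, 0.252, -2.145]
force: [0.3, -0.9, 0.6]
width: 30.0
```

```bash
python3 - <<'E'
from h import *
p,a=clampT(1.046,25,69.5); gp(p,a)
s,T=pose()
im=cam('wrist'); cv2.imwrite('pics/w10.png',np.clip(cv2.resize(im['img'],None,fx=1.42,fy=1.42)*1.3,0,255).astype(np.uint8))
W=pts(im); P=(W.reshape(-1,3)-O)@Rport(YAW); m=(np.hypot(P[:,0]-34.5,P[:,1]-103)<13)&(P[:,2]>20)&(P[:,2]<55); q=P[m]
print(len(q)); 
m=q[:,2]>45; print(q[m].mean(0),q[m].min(0),q[m].max(0))
E
```

```text
tcp port frame [ 33.31 101.96  84.78] F port [ 0.6 -0.9  0.3]
clock 11.5 pos [544.9 270.1 257.6] F [ 0.3 -0.9  0.6] w 30.0 q [-0.54  0.41 -0.24  2.02  0.99  0.59  0.95]
shift cm [-0.2  -0.08  5.98] rot [ 0.002 -0.003 -0.004] rows 1.4
522
[ 35.24971248 101.51693125  48.94688055] [30.22668681 96.78787858 45.02568738] [ 41.14259256 107.70472492  51.78846739]
```

View pics/w10.png

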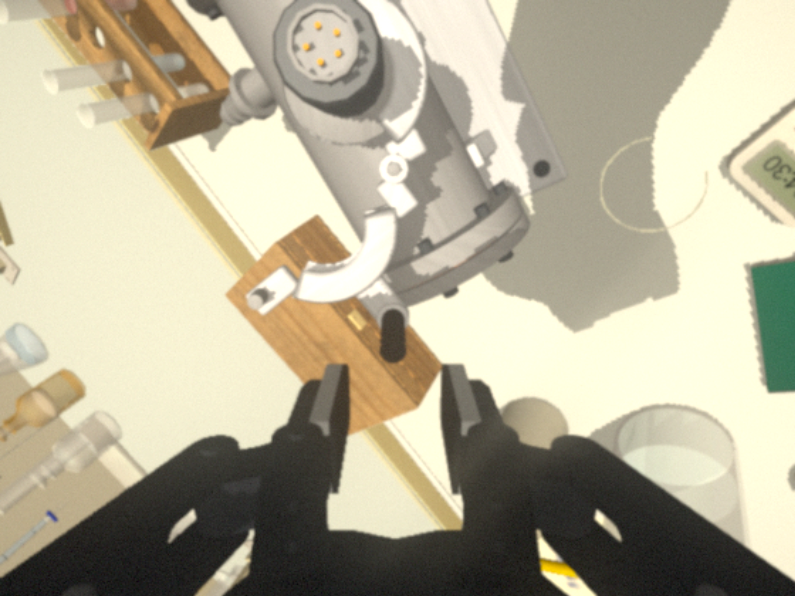

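Emit:
carry_out:
  series:
    - [[-0.1,-0.05,1.5,0,0,0,3],[-0.15,-0.05,3,0,0,0,3],[-0.15,-0.05,4.5,0,0,0,3],[-0.15,-0.05,5.9,0,0,0,3],[-0.15,-0.05,5.9,0,0,0,2.6]]

```text
clock: 11.97
eef_pos: [575.2, 267.7, 207.0]
tool_rot: [-2.682, 0.254, -2.149]
force: [0.3, 0.2, -1.4]
width: 26.1
```

```bash
python3 - <<'E'
from h import *
p,a=clampT(0.75,25,69.5); gp(p,a)
R0=None
E
```

```text
tcp port frame [ 34.34 102.76  25.82] F port [-0.4  0.2 -1.3]
clock 11.97 pos [575.2 267.7 207. ] F [ 0.3  0.2 -1.4] w 26.1 q [-0.56  0.52 -0.17  2.02  1.13  0.5   0.82]
shift cm [ 0.23 -2.05  0.08] rot [ 0.001 -0.004  0.289] rows 2.3
```

Emit:
carry_out:
  series:
    - [[0.04,-0.7,0.05,0,0,0.1,2.4],[0.14,-1.39,0.05,0,0,0.2,2.4],[0.31,-2.07,0.05,0,0,0.3,2.4],[0.55,-2.73,0.05,0,0,0.4,2.4],[0.86,-3.36,0.05,0,0,0.5,2.4]]

```text
clock: 12.38
eef_pos: [593.3, 244.0, 221.5]
tool_rot: [-2.86, 0.445, -2.647]
force: [-0.6, 2.3, -2.6]
width: 24.2
```

```bash
python3 - <<'E'
from h import *
s,T=pose(); t=tp(T); v=t[:2]-HC; print('phi',np.arctan2(v[1],v[0]),'r',np.hypot(*v))
p,a=clampT(0.546,25,69.5); gp(p,a)
E
```

```text
phi 0.5702702921577371 r 70.5526625766463
tcp port frame [59.39 81.09 28.14] F port [-2.   2.2 -1.8]
clock 12.38 pos [593.3 244.  221.5] F [-0.6  2.3 -2.6] w 24.2 q [-0.55  0.49 -0.09  2.    1.03  0.44  0.47]
shift cm [ 0.1  -0.17  0.31] rot [ 0.004  0.001 -0.011] rows 0.1
```

Emit:
carry_out:
  series:
    - [[0.08,-0.75,0.15,0,0,0.1,2.4],[0.18,-1.44,0.2,0,0,0.2,2.4],[0.35,-2.12,0.2,0,0,0.3,2.4],[0.59,-2.78,0.2,0,0,0.4,2.4],[0.9,-3.41,0.2,0,0,0.5,2.4]]

```text
clock: 12.8
eef_pos: [600.1, 209.8, 225.7]
tool_rot: [-3.127, 0.524, 3.076]
force: [-0.7, 1.8, 0.2]
width: 24.2
```

```bash
python3 - <<'E'
from h import *
s,T=pose(); t=tp(T); v=t[:2]-HC; print('phi',np.arctan2(v[1],v[0]),'r',np.hypot(*v))
p,a=clampT(0.046,25,69.5); gp(p,a)
im=cam('wrist'); cv2.imwrite('pics/w11.png',np.clip(cv2.resize(im['img'],None,fx=1.42,fy=1.42)*1.3,0,255).astype(np.uint8))
E
```

```text
phi 0.06740304055389375 r 70.50093931080384
tcp port frame [70.34 47.75 26.6 ] F port [-0.6  1.8  0.6]
clock 12.8 pos [600.1 209.8 225.7] F [-0.7  1.8  0.2] w 24.2 q [-0.57  0.47  0.04  2.03  0.96  0.35  0.09]
shift cm [ 0.1  -0.15  0.16] rot [ 0.005  0.001 -0.012] rows 0.1
```

View pics/w11.png

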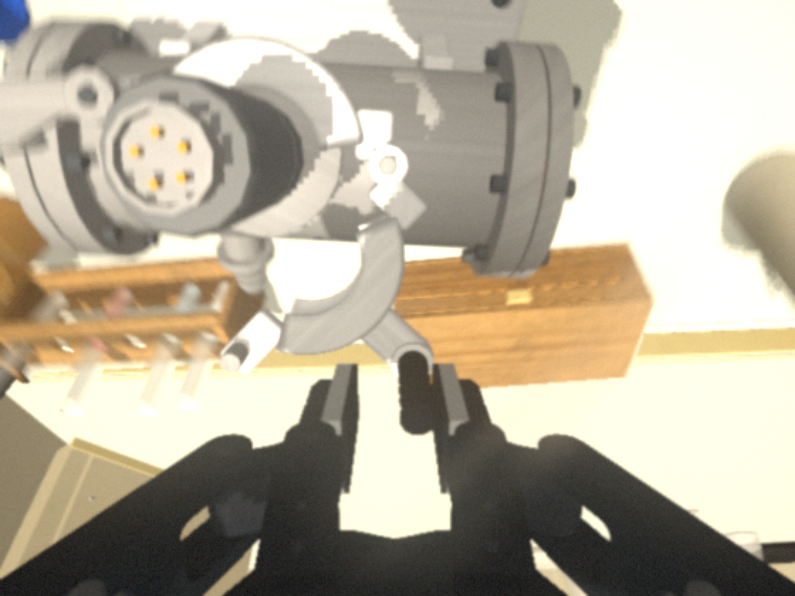

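Emit:
carry_out:
  series:
    - [[0.08,-0.75,0.1,0,0,0.1,2.4],[0.18,-1.44,0.1,0,0,0.2,2.4],[0.35,-2.12,0.1,0,0,0.3,2.4],[0.59,-2.78,0.1,0,0,0.4,2.4],[0.9,-3.41,0.1,0,0,0.5,2.4]]

```text
clock: 13.27
eef_pos: [590.7, 175.5, 221.0]
tool_rot: [2.885, 0.463, 2.513]
force: [0.7, 0.8, 1.1]
width: 23.9
```

```bash
python3 - <<'E'
from h import *
s,T=pose(); t=tp(T); v=t[:2]-HC; print('phi',np.arctan2(v[1],v[0]),'r',np.hypot(*v))
p,a=clampT(-0.454,25,69.5); gp(p,a)
E
```

```text
phi -0.4475390108516133 r 69.9407150348301
tcp port frame [63.05 12.73 25.35] F port [1.1 0.9 0.7]
clock 13.27 pos [590.7 175.5 221. ] F [0.7 0.8 1.1] w 23.9 q [-0.61  0.45  0.16  2.1   0.96  0.25 -0.38]
shift cm [ 0.04 -0.05  0.04] rot [ 0.004 -0.001 -0.009] rows 0.1
```

Emit:
carry_out:
  series:
    - [[0.02,-0.36,0,0,0,0.05,2.4],[0.05,-0.7,0,0,0,0.1,2.4],[0.1,-1.06,0,0,0,0.15,2.4],[0.16,-1.4,0,0,0,0.2,2.4],[0.16,-1.4,0,0,0,0.2,2.4]]

```text
clock: 13.68
eef_pos: [582.3, 163.2, 216.5]
tool_rot: [2.8, 0.405, 2.306]
force: [0.1, -0.9, -0.2]
width: 23.7
```

```bash
python3 - <<'E'
from h import *
s,T=pose(); t=tp(T); v=t[:2]-HC; print('phi',np.arctan2(v[1],v[0]),'r',np.hypot(*v))
p,a=clampT(-0.66,25,69.5); gp(p,a)
im=cam('wrist'); cv2.imwrite('pics/w12.png',np.clip(cv2.resize(im['img'],None,fx=1.42,fy=1.42)*1.3,0,255).astype(np.uint8))
E
```

```text
phi -0.6716030090958472 r 69.82271486807605
tcp port frame [54.66 -0.45 25.07] F port [ 0.1 -0.8 -0.3]
clock 13.68 pos [582.3 163.2 216.5] F [ 0.1 -0.9 -0.2] w 23.7 q [-0.58  0.45  0.14  2.13  1.08  0.24 -0.68]
shift cm [0.03 0.08 0.01] rot [ 0.001 -0.001 -0.   ] rows 0.0
```

View pics/w12.png

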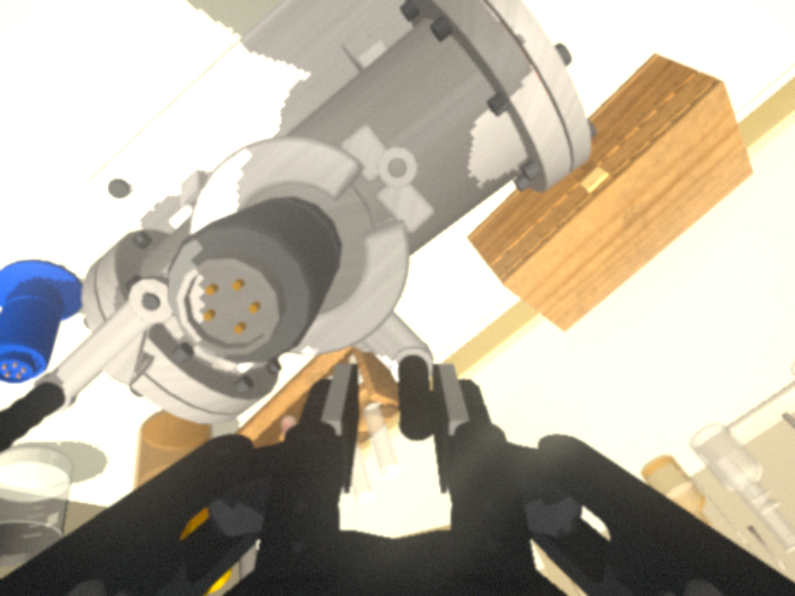

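Emit:
carry_out:
  series:
    - [[0.02,-0.25,0,0,0,0.03,2.4],[0.03,-0.45,0,0,0,0.06,2.4],[0.04,-0.6,0,0,0,0.08,2.4],[0.04,-0.6,0,0,0,0.08,2.4]]

```text
clock: 14.07
eef_pos: [578.6, 159.5, 214.4]
tool_rot: [2.77, 0.377, 2.227]
force: [-0.2, -0.3, 0.8]
width: 24.0
```

```bash
python3 - <<'E'
from h import *
s,T=pose(); t=tp(T); v=t[:2]-HC; print('phi',np.arctan2(v[1],v[0]),'r',np.hypot(*v))
p,a=clampT(-0.75,25,69.5); gp(p,a); print((T[:3,:3].T@s['force']).round(1))
E
```

```text
phi -0.7515736131820445 r 69.56054444942822
tcp port frame [50.82 -4.5  24.82] F port [ 0.3 -0.3  0.8]
clock 14.07 pos [578.6 159.5 214.4] F [-0.2 -0.3  0.8] w 24.0 q [-0.57  0.44  0.13  2.15  1.13  0.24 -0.81]
shift cm [ 0.01  0.01 -0.02] rot [ 0.001 -0.001  0.012] rows 0.1
[-0.4 -0.  -0.8]
```

Emit:
carry_out:
  series:
    - [[0,-0.1,0,0,0,0.015,2.4],[0.01,-0.2,0,0,0,0.03,2.4],[0.01,-0.2,0,0,0,0.03,2.4]]

```text
clock: 14.32
eef_pos: [577.9, 159.1, 214.0]
tool_rot: [2.757, 0.365, 2.196]
force: [2.6, 2.5, 0.2]
width: 23.8
```

```bash
python3 - <<'E'
from h import *
s,T=pose(); t=tp(T); v=t[:2]-HC; print('phi',np.arctan2(v[1],v[0]),'r',np.hypot(*v))
p,a=clampT(-0.75,25,69.5); gp(p,a); print((T[:3,:3].T@s['force']).round(1))
im=cam('wrist'); cv2.imwrite('pics/w13.png',np.clip(cv2.resize(im['img'],None,fx=1.42,fy=1.42)*1.3,0,255).astype(np.uint8))
E
```

```text
phi -0.7640944705746873 r 69.2998745971813
tcp port frame [50.04 -4.95 24.82] F port [ 2.1  2.8 -1. ]
clock 14.32 pos [577.9 159.1 214. ] F [2.6 2.5 0.2] w 23.8 q [-0.56  0.44  0.12  2.15  1.15  0.24 -0.86]
shift cm [-0.02  0.1  -0.02] rot [ 0.003 -0.002 -0.02 ] rows 0.2
[0.4 3.5 1. ]
```

View pics/w13.png

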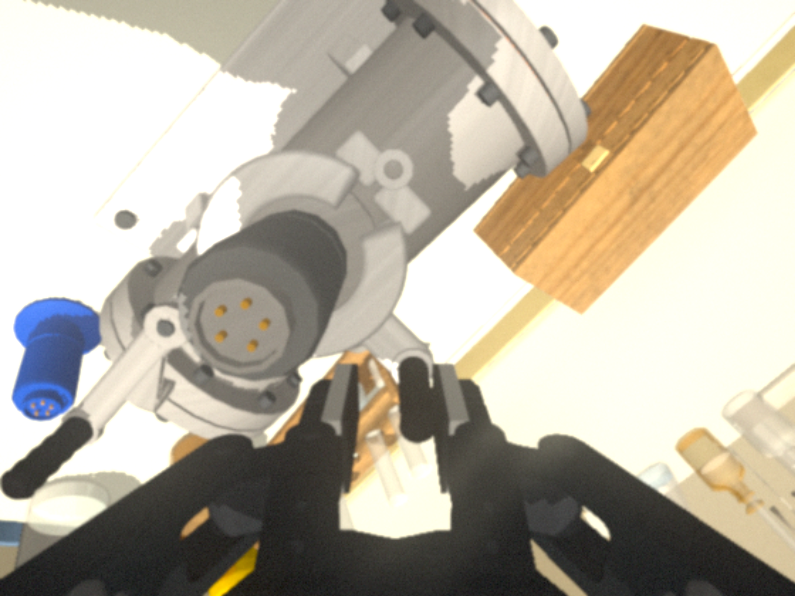

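Emit:
carry_out:
  series:
    - [[0,-0.1,0,0,0,0,2.4],[0.01,-0.2,0,0,0,0,2.4],[0.01,-0.2,0,0,0,0,2.4]]

```text
clock: 14.62
eef_pos: [577.8, 159.0, 214.0]
tool_rot: [2.754, 0.365, 2.197]
force: [7.2, 3.8, 0.1]
width: 23.8
```

```bash
python3 - <<'E'
from h import *
s,T=pose(); t=tp(T); v=t[:2]-HC; print('phi',np.arctan2(v[1],v[0]),'r',np.hypot(*v))
p,a=clampT(-0.75,25,69.5); gp(p,a); print((T[:3,:3].T@s['force']).round(1))
E
```

```text
phi -0.7661977184186025 r 69.2832076181967
tcp port frame [49.92 -5.04 24.89] F port [ 5.9  4.5 -3.3]
clock 14.62 pos [577.8 159.  214. ] F [7.2 3.8 0.1] w 23.8 q [-0.56  0.44  0.12  2.15  1.18  0.24 -0.88]
shift cm [-0.02  0.11 -0.01] rot [ 0.006 -0.002 -0.019] rows 0.2
[-1.1  7.3  3.3]
```

Emit:
carry_out:
  series:
    - [[0,-0.1,0,0,0,0,2.4],[0,-0.25,0,0,0,0,2.4],[0,-0.25,0,0,0,0,2.4]]

```text
clock: 14.87
eef_pos: [577.7, 159.0, 214.0]
tool_rot: [2.751, 0.365, 2.197]
force: [11.6, 6.3, -2.1]
width: 23.9
```

```bash
python3 - <<'E'
from h import *
s,T=pose(); t=tp(T); v=t[:2]-HC; print('phi',np.arctan2(v[1],v[0]),'r',np.hypot(*v))
p,a=clampT(-0.75,100,69.5); gp(p,a); print((T[:3,:3].T@s['force']).round(1))
E
```

```text
phi -0.7675163863074482 r 69.25388287633741
tcp port frame [49.84 -5.09 24.95] F port [ 8.4  7.5 -7.2]
clock 14.87 pos [577.7 159.  214. ] F [11.6  6.3 -2.1] w 23.9 q [-0.55  0.44  0.11  2.16  1.2   0.24 -0.9 ]
shift cm [-0.   0.2 -7.5] rot [ 0.01  -0.003 -0.019] rows 1.8
[-0.8 11.1  7.3]
```

Emit:
carry_out:
  series:
    - [[0,0.5,0,0,0,0,2.4],[0,1.0,-0.2,0,0,0,2.6],[0,1.0,-3,0,0,0,2.6],[0,1.0,-6,0,0,0,2.6],[0,1.0,-9,0,0,0,2.6]]

```text
clock: 15.28
eef_pos: [534.3, 165.0, 292.7]
tool_rot: [2.764, 0.366, 2.197]
force: [0.4, 1.2, 0.9]
width: 26.3
```

```bash
python3 - <<'E'
from fit import *
s,T=pose(); print(tp(T).round(1),s['force'].round(1), s['qpos'].round(2))
im=cam('wrist'); cv2.imwrite('pics/w14.png',np.clip(cv2.resize(im['img'],None,fx=1.42,fy=1.42)*1.3,0,255).astype(np.uint8))
W=pts(im); P=ortho(W,im['img'],O,YAW,'o14.png',ext=110,res=2.7,zr=(-30,85)); P=P[np.isfinite(P[:,0])]
for nm,(px,py) in (('clamp',(55,0)),('latch',(-15,-102)),('lug',(8,-47))):
    lo=46 if nm!='lug' else 0
    m=(np.hypot(P[:,0]-px,P[:,1]-py)<12)&(P[:,2]>lo)&(P[:,2]<56); q=P[m]
    if len(q): print(nm,len(q),q.mean(0).round(1),q.min(0).round(1),q.max(0).round(1))
m=(np.hypot(P[:,0],P[:,1])<26)&(P[:,2]>30)&(P[:,2]<66); q=P[m]; print('gauge',len(q),least_squares(lambda x:np.hypot(*(q[:,:2]-x[:2]).T)-17,[0,0],loss='soft_l1').x)
E
```

```text
[ 51.3  -3.6 115. ] [0.4 1.2 0.9] [-0.44  0.26 -0.13  2.13  0.84  0.47 -0.57]
clamp 220 [54.1 -1.  49.4] [49.  -6.8 46. ] [60.2  3.9 51.4]
latch 194 [ -15.2 -102.    49.6] [ -20.5 -107.5   46.1] [-10.  -97.6  51.8]
lug 126 [  7.6 -46.3   7. ] [  2.9 -52.3   0. ] [ 14.5 -36.8  11.4]
gauge 420 [-1.50108539 -1.33593124]
```

View pics/w14.png

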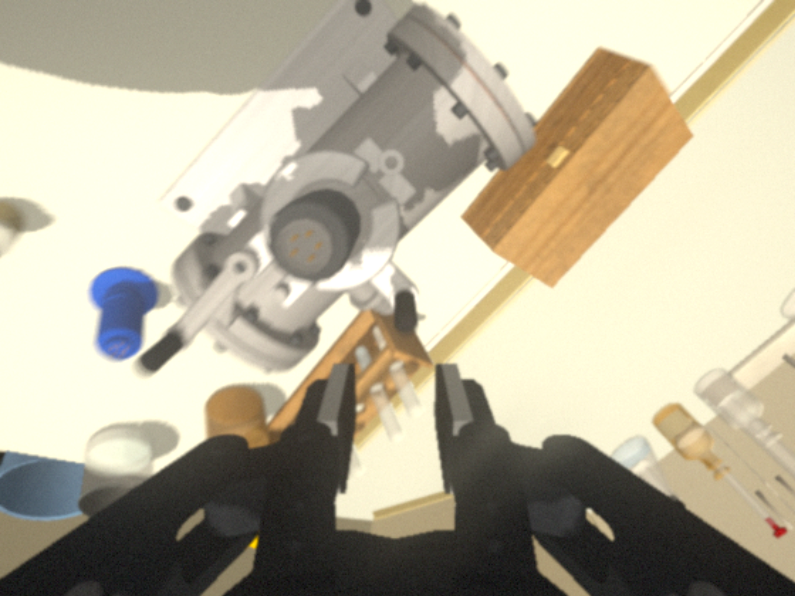

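View pics/o14.png

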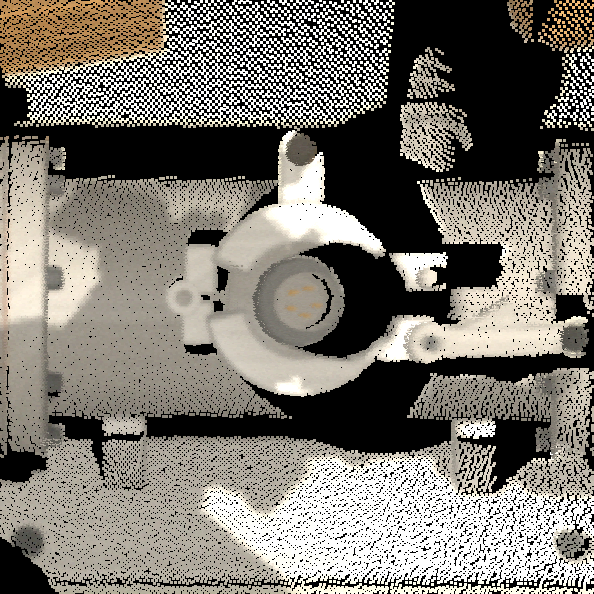

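```bash
python3 - <<'E'
from h import *
p,a=latchT(-1.553,95,55.7); print(p); gp(p,a)
E
```

```text
[np.float64(-15.008796919987779), np.float64(-102.69117988024831), 95]
tcp port frame [ 53.61  -1.58 119.79] F port [0.6 1.2 3.4]
clock 15.33 pos [534.1 167.1 298. ] F [-1.   1.3  3.2] w 26.1 q [-0.43  0.25 -0.13  2.13  0.84  0.47 -0.56]
shift cm [ -2.1  -12.05   2.42] rot [ 0.004 -0.003  0.784] rows 6.3
```

Emit:
carry_out:
  series:
    - [[-0.4,-2.2,0,0,0,0.12,2.8],[-0.8,-4.4,0,0,0,0.24,2.8],[-1.2,-6.6,0.3,0,0,0.36,2.8],[-1.6,-9,0.8,0,0,0.48,2.8],[-2,-11.5,1.3,0,0,0.6,2.8]]

```text
clock: 15.75
eef_pos: [481.2, 82.4, 254.3]
tool_rot: [2.634, 0.135, 1.696]
force: [-0.4, -0.0, 0.9]
width: 28.0
```

```bash
python3 - <<'E'
from h import *
p,a=latchT(-1.553,80,55.7); gp(p,a)
E
```

```text
tcp port frame [ -6.14 -91.32 103.74] F port [ 0.1 -0.1  1. ]
clock 15.75 pos [481.2  82.4 254.3] F [-0.4 -0.   0.9] w 28.0 q [-0.46  0.22  0.07  2.37  1.21  0.25 -1.39]
shift cm [-0.86 -1.15  2.38] rot [-0.001  0.004  0.248] rows 2.0
```

Emit:
carry_out:
  series:
    - [[-0.4,-0.5,0.6,0,0,0.1,2.8],[-0.8,-1,1.2,0,0,0.2,2.8],[-0.86,-1.1,2,0,0,0.25,2.8],[-0.86,-1.1,2,0,0,0.25,2.8],[-0.86,-1.1,2,0,0,0.25,2.8]]

```text
clock: 16.17
eef_pos: [484.3, 72.3, 233.0]
tool_rot: [2.618, 0.013, 1.483]
force: [0.1, 0.0, 0.6]
width: 27.7
```

```bash
python3 - <<'E'
from h import *
p,a=latchT(-1.553,27,55.7); gp(p,a)
im=cam('wrist'); cv2.imwrite('pics/w15.png',np.clip(cv2.resize(im['img'],None,fx=1.42,fy=1.42)*1.3,0,255).astype(np.uint8))
s,T=pose(); W=pts(im); P=(W.reshape(-1,3)-O)@Rport(YAW)
m=(np.hypot(P[:,0]+15,P[:,1]+102)<13)&(P[:,2]>46)&(P[:,2]<56); q=P[m]
if len(q): print('latch post',len(q),q.mean(0).round(1),q.min(0).round(1),q.max(0).round(1))
E
```

```text
tcp port frame [ -13.2  -101.04   83.27] F port [0.4 0.1 0.5]
clock 16.17 pos [484.3  72.3 233. ] F [0.1 0.  0.6] w 27.7 q [-0.35  0.27 -0.03  2.4   1.55  0.24 -1.95]
shift cm [-0.15 -0.18  5.63] rot [-0.     0.003  0.004] rows 1.4
latch post 284 [ -15.2 -102.9   49.8] [ -20.2 -109.1   46.1] [ -9.9 -98.2  51.9]
```

View pics/w15.png

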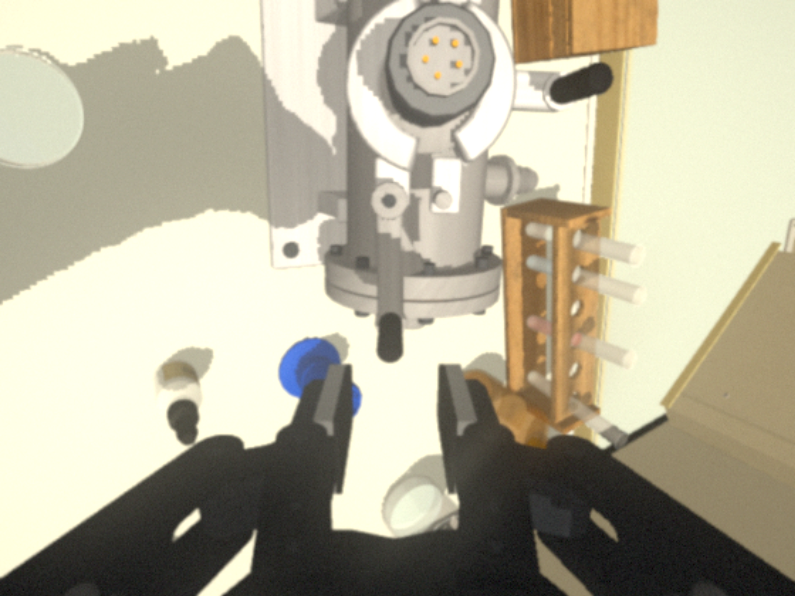

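Emit:
carry_out:
  series:
    - [[-0.1,-0.15,1.5,0,0,0,2.8],[-0.1,-0.15,3,0,0,0,2.8],[-0.1,-0.15,4.5,0,0,0,2.8],[-0.1,-0.15,5.5,0,0,0,2.8],[-0.1,-0.15,5.5,0,0,0,2.6]]

```text
clock: 16.63
eef_pos: [511.3, 69.3, 184.3]
tool_rot: [2.618, 0.012, 1.484]
force: [-0.5, 0.3, 0.7]
width: 25.5
```

```bash
python3 - <<'E'
from h import *
p,a=latchT(-1.553,27,55.7); gp(p,a)
E
```

```text
tcp port frame [ -14.08 -101.25   27.52] F port [-0.1  0.3  0.9]
clock 16.63 pos [511.3  69.3 184.3] F [-0.5  0.3  0.7] w 25.5 q [-0.2   0.41 -0.17  2.4   2.02  0.33 -2.4 ]
shift cm [-0.14 -0.1   0.05] rot [-0.     0.002  0.004] rows 0.0
```

Emit:
carry_out:
  series:
    - [[0.03,0.56,0,0,0,-0.1,2.4],[0.11,1.11,0,0,0,-0.2,2.4],[0.25,1.65,0,0,0,-0.3,2.4],[0.44,2.18,0,0,0,-0.4,2.4],[0.69,2.68,0,0,0,-0.5,2.4]]

```text
clock: 17.05
eef_pos: [533.9, 74.6, 199.2]
tool_rot: [2.679, 0.255, 1.932]
force: [-1.1, -0.4, -2.3]
width: 24.1
```

```bash
python3 - <<'E'
from h import *
s,T=pose(); t=tp(T); v=t[:2]-LP; print('phi',np.arctan2(v[1],v[0]),'r',np.hypot(*v))
p,a=latchT(-1.053,27,56); gp(p,a)
E
```

```text
phi -1.0233799514490869 r 54.51278073127144
tcp port frame [ 12.37 -93.55  29.5 ] F port [-2.1 -0.5 -1.4]
clock 17.05 pos [533.9  74.6 199.2] F [-1.1 -0.4 -2.3] w 24.1 q [-0.29  0.4  -0.05  2.33  1.85  0.24 -1.71]
shift cm [-0.15 -0.16  0.25] rot [0.    0.001 0.009] rows 0.1
```

Emit:
carry_out:
  series:
    - [[-0.05,0.5,0.1,0,0,-0.1,2.4],[0,1.05,0.15,0,0,-0.2,2.4],[0.15,1.6,0.15,0,0,-0.3,2.4],[0.34,2.13,0.15,0,0,-0.4,2.4],[0.6,2.63,0.15,0,0,-0.5,2.4]]

```text
clock: 17.47
eef_pos: [553.6, 90.9, 208.0]
tool_rot: [2.851, 0.443, 2.426]
force: [-2.6, -0.3, -0.8]
width: 24.0
```

```bash
python3 - <<'E'
from h import *
s,T=pose(); t=tp(T); v=t[:2]-LP; print('phi',np.arctan2(v[1],v[0]),'r',np.hypot(*v))
p,a=latchT(-0.553,27,56); gp(p,a)
im=cam('wrist'); cv2.imwrite('pics/w16.png',np.clip(cv2.resize(im['img'],None,fx=1.42,fy=1.42)*1.3,0,255).astype(np.uint8))
E
```

```text
phi -0.5305214075338722 r 55.97144390512547
tcp port frame [ 32.28 -75.32  28.11] F port [-2.6 -0.6  0.5]
clock 17.47 pos [553.6  90.9 208. ] F [-2.6 -0.3 -0.8] w 24.0 q [-0.32  0.4  -0.04  2.26  1.59  0.24 -0.96]
shift cm [-0.   -0.13  0.11] rot [-0.     0.001  0.009] rows 0.1
```

View pics/w16.png

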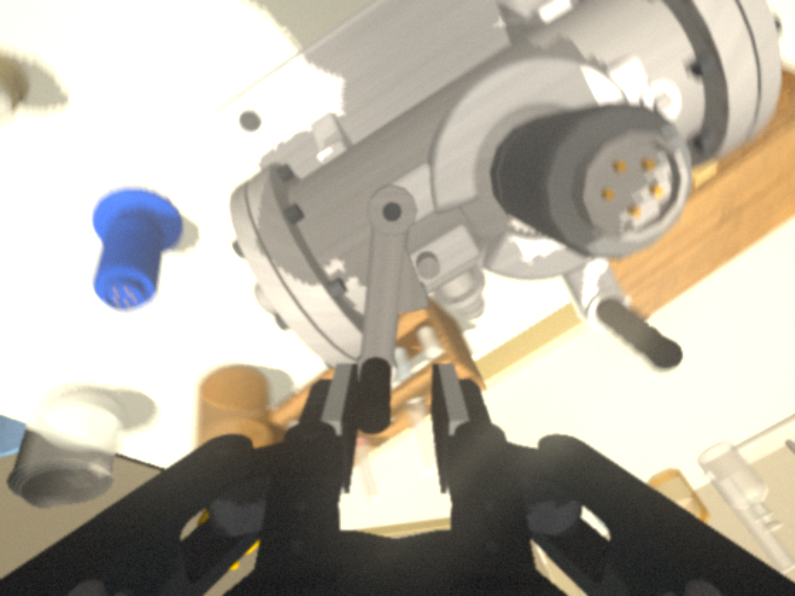

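Emit:
carry_out:
  series:
    - [[0.02,0.4,0.05,0,0,-0.08,2.4],[0.06,0.85,0.05,0,0,-0.16,2.4],[0.14,1.27,0.05,0,0,-0.24,2.4],[0.22,1.6,0.05,0,0,-0.3,2.4],[0.22,1.6,0.05,0,0,-0.3,2.4]]

```text
clock: 17.93
eef_pos: [561.7, 105.5, 211.0]
tool_rot: [3.0, 0.508, 2.751]
force: [0.9, 0.4, 0.0]
width: 24.2
```

```bash
python3 - <<'E'
from h import *
s,T=pose(); t=tp(T); v=t[:2]-LP; print('phi',np.arctan2(v[1],v[0]),'r',np.hypot(*v))
p,a=latchT(-0.25,27,56); gp(p,a); print((T[:3,:3].T@s['force']).round(1))
E
```

```text
phi -0.22878541997906057 r 56.900590839277235
tcp port frame [ 39.42 -59.9   27.5 ] F port [ 0.7  0.5 -0.4]
clock 17.93 pos [561.7 105.5 211. ] F [0.9 0.4 0. ] w 24.2 q [-0.36  0.41 -0.03  2.23  1.48  0.25 -0.58]
shift cm [ 0.09 -0.12  0.05] rot [0.    0.002 0.001] rows 0.0
[-0.6  0.7  0.4]
```

Emit:
carry_out:
  series:
    - [[0.03,0.28,0.03,0,0,-0.05,2.4],[0.07,0.56,0.03,0,0,-0.1,2.4],[0.1,0.8,0.03,0,0,-0.14,2.4],[0.1,0.8,0.03,0,0,-0.14,2.4]]

```text
clock: 18.27
eef_pos: [563.9, 112.7, 211.4]
tool_rot: [3.078, 0.523, 2.908]
force: [0.1, -0.7, 1.0]
width: 23.9
```

```bash
python3 - <<'E'
from h import *
s,T=pose(); t=tp(T); v=t[:2]-LP; print('phi',np.arctan2(v[1],v[0]),'r',np.hypot(*v))
p,a=latchT(-0.03,27,56); gp(p,a); print((T[:3,:3].T@s['force']).round(1))
im=cam('wrist'); cv2.imwrite('pics/w17.png',np.clip(cv2.resize(im['img'],None,fx=1.42,fy=1.42)*1.3,0,255).astype(np.uint8))
E
```

```text
phi -0.09680194746093701 r 57.17449483524871
tcp port frame [ 40.91 -52.53  27.1 ] F port [ 0.6 -0.7  0.8]
clock 18.27 pos [563.9 112.7 211.4] F [ 0.1 -0.7  1. ] w 23.9 q [-0.36  0.41 -0.04  2.22  1.44  0.26 -0.42]
shift cm [0.14 0.37 0.01] rot [-0.001  0.003 -0.081] rows 0.7
[-0.7 -0.6 -0.8]
```

View pics/w17.png

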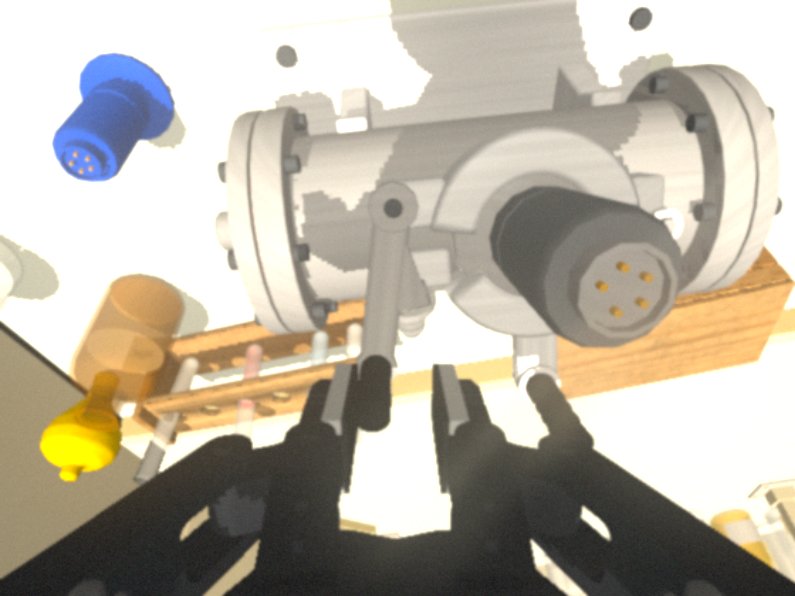

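Emit:
carry_out:
  series:
    - [[0.03,0.15,0,0,0,-0.03,2.4],[0.05,0.3,0,0,0,-0.05,2.4],[0.06,0.35,0,0,0,-0.06,2.4],[0.06,0.35,0,0,0,-0.06,2.4]]

```text
clock: 18.65
eef_pos: [564.4, 116.3, 211.0]
tool_rot: [3.113, 0.526, 2.978]
force: [-0.2, -1.6, 1.2]
width: 24.2
```

```bash
python3 - <<'E'
from h import *
s,T=pose(); t=tp(T); v=t[:2]-LP; print('phi',np.arctan2(v[1],v[0]),'r',np.hypot(*v))
p,a=latchT(-0.03,27,56); gp(p,a); print((T[:3,:3].T@s['force']).round(1))
E
```

```text
phi -0.033284180485259426 r 56.77247408558418
tcp port frame [ 40.74 -48.89  26.75] F port [ 0.6 -1.6  1.1]
clock 18.65 pos [564.4 116.3 211. ] F [-0.2 -1.6  1.2] w 24.2 q [-0.36  0.42 -0.05  2.22  1.44  0.27 -0.36]
shift cm [ 0.08  0.02 -0.03] rot [-0.001  0.003 -0.02 ] rows 0.2
[-0.7 -1.6 -1.1]
```

Emit:
carry_out:
  series:
    - [[0,0.1,0,0,0,-0.02,2.4],[0.02,0.2,0,0,0,-0.04,2.4],[0.02,0.2,0,0,0,-0.04,2.4]]

```text
clock: 18.9
eef_pos: [564.2, 117.2, 210.7]
tool_rot: [3.139, 0.526, 3.026]
force: [-1.3, -3.9, 3.3]
width: 24.0
```

```bash
python3 - <<'E'
from h import *
s,T=pose(); t=tp(T); v=t[:2]-LP; print('phi',np.arctan2(v[1],v[0]),'r',np.hypot(*v))
p,a=latchT(-0.0,27,56); gp(p,a); print((T[:3,:3].T@s['force']).round(1))
E
```

```text
phi -0.01835421689601348 r 56.390715842352094
tcp port frame [ 40.38 -48.03  26.6 ] F port [ 0.9 -4.   3.3]
clock 18.9 pos [564.2 117.2 210.7] F [-1.3 -3.9  3.3] w 24.0 q [-0.36  0.42 -0.05  2.22  1.43  0.28 -0.31]
shift cm [ 0.04  0.1  -0.04] rot [-0.003  0.002 -0.009] rows 0.1
[-0.9 -4.  -3.2]
```

Emit:
carry_out:
  series:
    - [[0,0.15,0,0,0,0,2.4],[0,0.3,0,0,0,0,2.4],[0,0.3,0,0,0,0,2.4]]

```text
clock: 19.15
eef_pos: [564.4, 117.4, 210.6]
tool_rot: [-3.14, 0.526, 3.023]
force: [-2.6, -8.5, 5.8]
width: 23.8
```

```bash
python3 - <<'E'
from h import *
s,T=pose(); t=tp(T); v=t[:2]-LP; print('phi',np.arctan2(v[1],v[0]),'r',np.hypot(*v))
p,a=latchT(-0.0,27,56); gp(p,a); print((T[:3,:3].T@s['force']).round(1))
E
```

```text
phi -0.015381844404761659 r 56.47371230031691
tcp port frame [ 40.47 -47.87  26.48] F port [ 1.5 -8.7  5.9]
clock 19.15 pos [564.4 117.4 210.6] F [-2.6 -8.5  5.8] w 23.8 q [-0.37  0.42 -0.05  2.22  1.42  0.28 -0.31]
shift cm [ 0.05  0.09 -0.05] rot [-0.008  0.003 -0.012] rows 0.1
[-1.6 -8.7 -5.8]
```

Emit:
carry_out:
  series:
    - [[0,0.15,0,0,0,0,2.4],[0,0.3,0,0,0,0,2.4],[0,0.3,0,0,0,0,2.4]]

```text
clock: 19.4
eef_pos: [564.5, 117.5, 210.6]
tool_rot: [-3.136, 0.527, 3.02]
force: [-5.0, -12.6, 7.3]
width: 23.9
```

```bash
python3 - <<'E'
from h import *
s,T=pose(); t=tp(T); v=t[:2]-LP; print('phi',np.arctan2(v[1],v[0]),'r',np.hypot(*v))
p,a=latchT(-0.0,27,56); gp(p,a); print((T[:3,:3].T@s['force']).round(1))
im=cam('wrist'); cv2.imwrite('pics/w18.png',np.clip(cv2.resize(im['img'],None,fx=1.42,fy=1.42)*1.3,0,255).astype(np.uint8))
E
```

```text
phi -0.013441104111815979 r 56.53126640066602
tcp port frame [ 40.53 -47.76  26.36] F port [  0.5 -13.1   8.1]
clock 19.4 pos [564.5 117.5 210.6] F [ -5.  -12.6   7.3] w 23.9 q [-0.37  0.42 -0.06  2.21  1.41  0.29 -0.31]
shift cm [ 0.05  0.07 -0.06] rot [-0.013  0.003 -0.014] rows 0.2
[ -0.7 -13.2  -7.9]
```

View pics/w18.png

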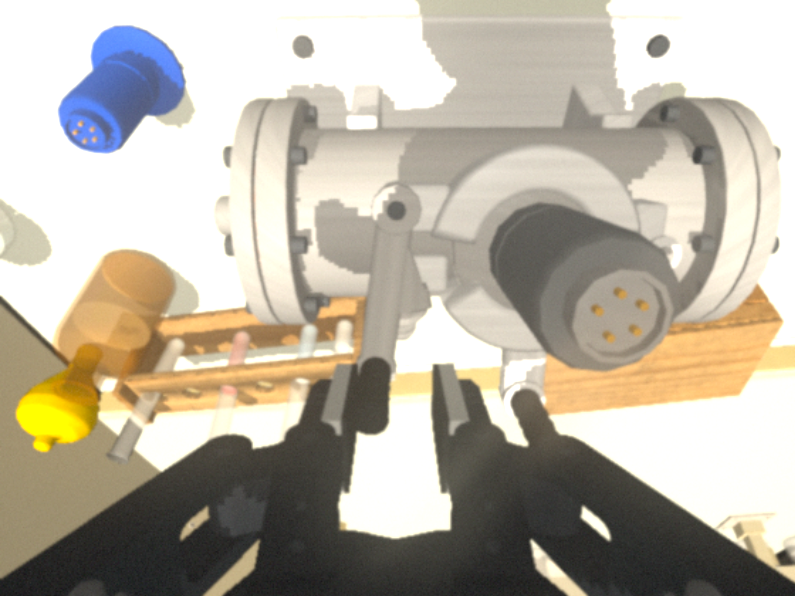

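Emit:
carry_out:
  series:
    - [[0,-0.6,0,0,0,0,2.4],[0,-1.1,0,0,0,0,2.6],[0,-1.2,-3,0,0,0,2.8],[0,-1.2,-6,0,0,0,2.8],[0,-1.2,-9,0,0,0,2.8]]

```text
clock: 19.87
eef_pos: [517.5, 119.2, 288.6]
tool_rot: [3.135, 0.523, 3.029]
force: [0.4, -0.6, 0.9]
width: 27.7
```

Emit:
carry_out:
  series:
    - [[0,0,-1,0,0,0,2.8],[0,0,-1,0,0,0,2.8],[0,0,-1,0,0,0,2.8]]

```text
clock: 20.12
eef_pos: [514.1, 118.9, 297.7]
tool_rot: [3.135, 0.527, 3.027]
force: [0.3, -0.5, -1.2]
width: 27.9
```

```bash
python3 - <<'E'
from fit import *
s,T=pose(); print(tp(T).round(1),s['force'].round(1), s['clock'])
im=cam('wrist'); cv2.imwrite('pics/w19.png',np.clip(cv2.resize(im['img'],None,fx=1.42,fy=1.42)*1.3,0,255).astype(np.uint8))
W=pts(im); b=Rport(YAW).T@T[:3,:3]@np.array([0,1.2,0]); print('bias',b.round(2))
P=ortho(W,im['img'],O,YAW,'o19.png',ext=110,res=2.7,zr=(-30,85)); P=P[np.isfinite(P[:,0])]+b
for nm,(px,py),c,ref in (('clamp',(55,0),HC,np.arctan2(-43,55)),('latch',(39.5,-55),LP,np.arctan2(-8,55.5))):
    m=(np.hypot(P[:,0]-px,P[:,1]-py)<12)&(P[:,2]>46)&(P[:,2]<56); q=P[m]
    if len(q):
        mid=(q.min(0)+q.max(0))/2; v=q.mean(0)[:2]-c; v2=mid[:2]-c
        print(nm,len(q),q.mean(0).round(1),mid.round(1),'angle',(np.arctan2(v[1],v[0])-ref).round(3),(np.arctan2(v2[1],v2[0])-ref).round(3),'r',np.hypot(*v).round(1))
m=(np.hypot(P[:,0],P[:,1])<26)&(P[:,2]>30)&(P[:,2]<66); q=P[m]; print('gauge',len(q),least_squares(lambda x:np.hypot(*(q[:,:2]-x[:2]).T)-17,[0,0],loss='soft_l1').x)
q=P[(np.hypot(P[:,0],P[:,1])<20)&(P[:,2]>66.5)&(P[:,2]<71)]; A=np.c_[q[:,:2],np.ones(len(q))]; print('shoulder',np.linalg.lstsq(A,q[:,2],rcond=None)[0].round(3))
E
```

```text
[ 40.5 -51.6 127. ] [ 0.3 -0.5 -1.2] 20.1167
bias [0.01 1.2  0.  ]
clamp 188 [53.9 -0.6 49.4] [54.2 -0.3 48.9] angle -0.016 -0.01 r 69.4
latch 193 [ 38.4 -55.   49.6] [ 38.8 -55.1  49. ] angle -0.003 -0.003 r 55.0
gauge 548 [-1.22718155  0.47911552]
shoulder [5.0000e-03 3.0000e-03 6.8766e+01]
```

View pics/w19.png

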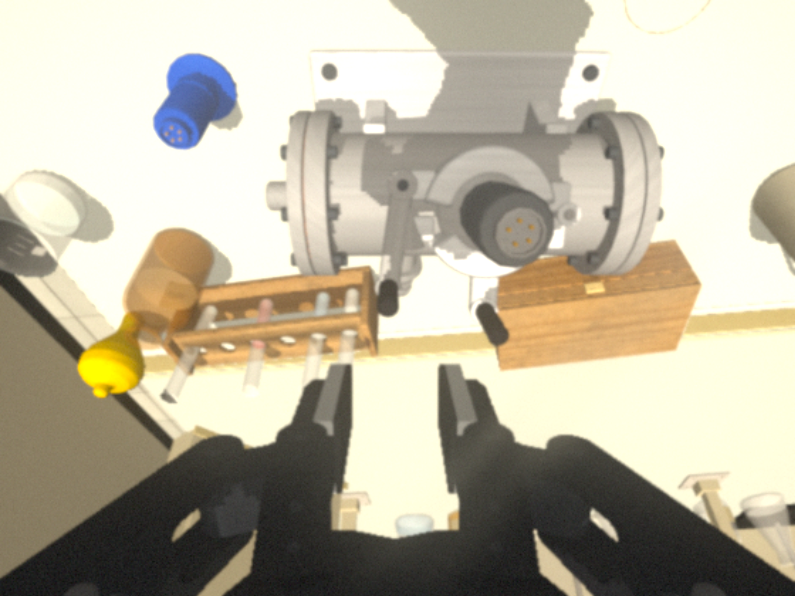

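View pics/o19.png

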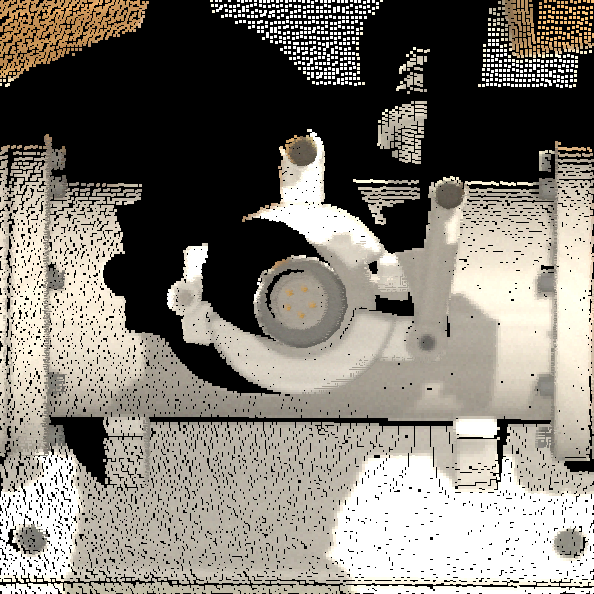

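```bash
python3 - <<'E'
from h import *
from cell import finish_job
im=cam('scene'); crop(im,180,140,420,320,3.3,'s20.png')
W=pts(cam('top'))
for u,v in [(296,250),(372,181),(336,153)]: print(W[v,u].round(1))
print(read_state()['clock']); print(finish_job())
E
```

```text
[417.6 -10.9  86. ]
[ 616.7 -230.7   19.6]
[ 674.9 -120.5  102.8]
20.2667
the job is handed in; nothing more can be done
None
```

View pics/s20.png

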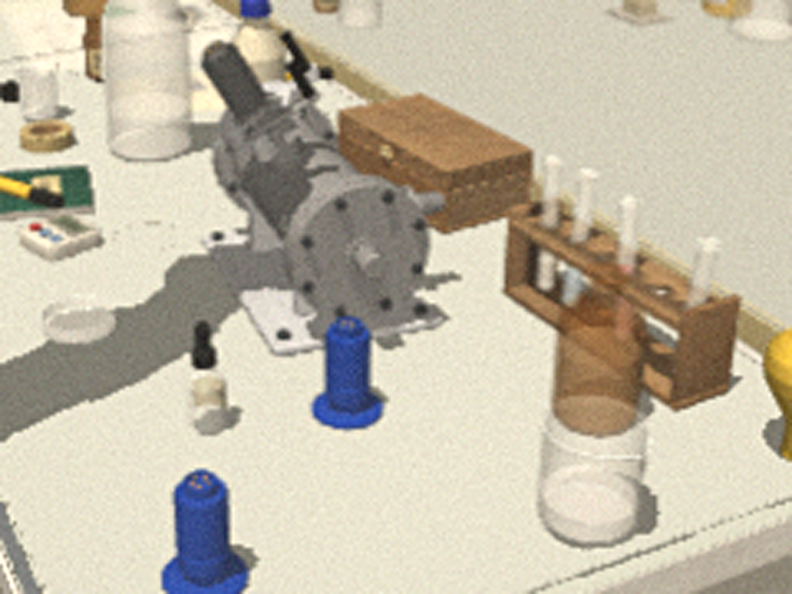

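The gauge is home under the lip, the clamp is shut round both flanges, and the hook lever is latched. I handed the job in at about 20.3 s. I took the grey gauge head, set it on the port about 16 mm up-slope and slid it down to the wall. I then swung the clamp to its stop (11 N at the end) and turned the hook lever to its stop (13 N).

Last checks, all from the wrist camera after the gripper was lifted clear, corrected for a 1.2 mm sideways camera bias I had measured:
- **Gauge:** its axis is about 1.2 mm down-slope of centre and 0.5 mm to the side. It stands flat, with a tilt of about 0.005 rad, and its shoulder height matches being seated.
- **Clamp:** the angle reads between -0.016 and -0.010 rad. Below zero is not possible, so that is measuring error and I take it as shut.
- **Latch:** the angle reads -0.003 rad, so latched.
- **Surroundings:** the dropper, beaker, brown bottle and both blue look-alikes still stand where they were.

None of the final checks failed. Two readings disagreed slightly. The top camera put the posts about 3 mm away from where the wrist camera did, so I went by the wrist camera. The tool also sprang about 5 mm down-slope when the fingers opened, but the gauge did not move.

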